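Refit the filler plug of the circulating bath

TASK

The water bath has just been topped up: screw its black filler plug, the one with the grip bar that lies on its side on the bench, back into the open filler neck. Stand the plug upright on the bench and let go so as to take it afresh from above, and start it as one should: set it straight in the neck with its lugs resting on top of the thread, turn it backward (anticlockwise) at least an eighth of a turn until you feel it drop off the thread's start, then screw it forward (clockwise) until its flange sits flat on the rim all round. Do not force or cross-thread it, let go at the end, and leave everything else on the bench as it is.

Things in the scene. Friction and masses are not known exactly. Their poses are not given: they have to be found in the camera images.
- plug: The loose black plastic filler plug, 66 mm tall, 0.08 to 0.17 kg. Origin at the centre of its foot; z runs along the plug from foot to grip bar, x along the bar. From the foot up: round stem 31 mm in diameter, 30 mm long, its last 5 mm tapering to 26; hexagonal flange 50 mm across flats, 8 mm thick, two flats facing +-x; grip bar with flat sides, 46 mm long (x), 14 mm thick (y), 28 mm high.
- plug_mid (a point): Centre of the plug, half-way up, 33 mm above its foot; axes as the plug's. It starts lying on the bench on a flange flat and the lower edge of its stem: z points 21 degrees above level (bar end raised), x points up, so the bar's flat sides face sideways. Any yaw within 1.2 rad of the bar end pointing at the robot. It stands stably on its foot.
- plug_bar (a point): Centre of the plug's grip bar, 52 mm above the foot, 14 mm above the flange's top; axes as the plug's
- plug_foot (a point): Centre of the plug's foot, 33 mm below plug_mid along the plug's axis; 12.7 mm above the bench while the plug lies; axes as the plug's
- plug_flange (a point): Centre of the underside of the plug's flange, 30 mm above the foot; axes as the plug's. The plug is home when this point meets neck_rim
- lug_a (a point): Centre of the grey thread lug on the plug's +y side: 18.5 mm from its axis, 16.5 mm above the foot. The lug reaches out to a radius of 20.5 mm and is 8 mm wide and 3 mm thick. A light mark on the flange shows its direction
- lug_b (a point): Centre of the equal lug on the plug's -y side, opposite lug_a (so a half turn makes no difference); also marked on the flange
- neck_rim (a point): Centre of the rim of the open filler neck: a black upright tube on the bath's deck, the rim 176 mm above the bench, 52 mm outside, bore 44 mm, 36 mm deep. z is up. Grey tick marks on the outside at its +x and -x sides stand over the two starts of the female thread inside.
- neck: The neck, fixed; origin on the deck, 36 mm below neck_rim, same axes; it may be turned any way on the deck. Its two-start thread is two grey ribs, 2.5 mm thick, reaching in to radius 17 mm, going down 14 mm per turn clockwise (seen from above). They start with blunt ends at the +x and -x sides, 4 mm below the rim.
- thread_start (a point): The top of one rib's blunt start, at the neck's +x side, 19.5 mm from its axis, 4 mm below the rim (the other is opposite); same axes. A = a lug's angle clockwise past a start. A lug lying on that rib holds the flange 11 - 0.039 A mm (A in degrees) above the rim; turned backward it climbs, and at A = -12 drops off by 6 mm.
- thread_end (a point): Where a lug stands when the plug is home and tight: A = 135 degrees past the start at the neck's +x side, 13.5 mm below the rim, 18.5 mm from the axis. After the drop, turning forward leads the lugs under the starts (1.5 mm of play up and down), 14 mm down per turn; the flange meets the rim at A = 105 and is tight from about 140.
- bath: Circulating water bath, fixed: steel tank, grey deck 212 x 342 mm, its top 140 mm above the bench. Origin under its centre at bench height. In its frame (mm): neck at (-50, -110); white control head 170 x 105 round (0, 108), top at 202; flat steel lid with low handle round (32, -4), top at 166; two brass nozzles 22 thick at (78, -135) and (78, -90), top at 187.
- petri: bystander, loose: lidded Petri dish, 90 mm across, 16 mm high; origin at the centre of its underside
- tip_rack: bystander, loose: red pipette-tip rack, 85 x 122 x 62 mm; origin at the centre of its underside
- marker: bystander, loose: white marker pen with a blue cap, lying, 130 mm long, 14 mm thick; origin at the centre of its underside
- small_cap: bystander, loose: small plain round black bottle cap, 30 mm across, 16 mm high (not part of the bath); origin at the centre of its underside
- beaker: bystander, loose: empty glass beaker, 60 mm across, 70 mm high; origin at the centre of its underside
- reagent: bystander, loose: amber reagent bottle, 72 mm across, 150 mm high; origin at the centre of its underside
- funnel: bystander, loose: small white plastic funnel standing mouth down, 68 mm across, 70 mm high; origin at the centre of its underside
- wash_bottle: bystander, loose: white wash bottle with a spout, 68 mm across, 180 mm high; origin at the centre of its underside
- tube_rack: bystander, loose: white rack of small tubes, 62 x 130 x 46 mm; origin at the centre of its underside
Not all that is in view belongs to the job. Leave any orange or pink look-alike of the plug alone.

How it is judged:
On the way, in this order (a step that is already met when the one before it is completed fails the run):
1. the plug stands upright on its foot on the bench, let go (angle between plug_flange's own z axis and vertical below 0.1 rad and height (world z) of plug_foot below 0.005 m and horizontal distance between plug_foot and neck_rim above 0.06 m and contact force between the fingers and plug below 0.1 N and linear speed of plug below 0.03 m/s), for 0.2 s.
2. the plug is upright in the mouth of the neck with its lugs on top of the thread, 33 to 120 degrees clockwise past the starts (horizontal distance between plug_flange and neck_rim below 0.006 m and angle between plug_flange's own z axis and vertical below 0.12 rad and z of plug_flange in the frame of neck_rim between 0.005 and 0.0135 m and ((y of lug_a in the frame of neck_rim below -0.0101 m and x of lug_a in the frame of neck_rim above -0.00925 m) or (y of lug_b in the frame of neck_rim below -0.0101 m and x of lug_b in the frame of neck_rim above -0.00925 m))).
3. it has been turned backward until its lugs are at the very start of the thread, the flange at least 9 mm above the rim (horizontal distance between plug_flange and neck_rim below 0.006 m and angle between plug_flange's own z axis and vertical below 0.12 rad and z of plug_flange in the frame of neck_rim between 0.009 and 0.0135 m and ((y of lug_a in the frame of neck_rim between -0.0045 and 0.0035 m and x of lug_a in the frame of neck_rim above 0 m) or (y of lug_b in the frame of neck_rim between -0.0045 and 0.0035 m and x of lug_b in the frame of neck_rim above 0 m))).
4. turned on backward past the start, the plug has dropped: its flange is less than 7 mm above the rim (horizontal distance between plug_flange and neck_rim below 0.006 m and angle between plug_flange's own z axis and vertical below 0.12 rad and z of plug_flange in the frame of neck_rim between 0.002 and 0.007 m and ((y of lug_a in the frame of neck_rim above 0.001 m and x of lug_a in the frame of neck_rim above 0.006 m) or (y of lug_b in the frame of neck_rim above 0.001 m and x of lug_b in the frame of neck_rim above 0.006 m))), for 0.1 s.
At the end, for the whole second after the job is handed in: The plug is screwed home in the filler neck and released: its flange is within 1 mm of the rim, centred on the neck within 3 mm, upright within about 2 degrees and at rest (z of plug_flange in the frame of neck_rim between -0.0025 and 0.001 m and horizontal distance between plug_flange and neck_rim below 0.003 m and angle between plug_flange's own z axis and vertical below 0.04 rad and linear speed of plug below 0.02 m/s and contact force between the fingers and plug below 0.1 N); the robot touches nothing.
It fails at once if a bystander is moved more than 25 mm (distance of any of petri, tip_rack, marker, small_cap, beaker, reagent, funnel, wash_bottle, tube_rack from where it was at the start of the episode above 0.025 m).
It fails at once if a bottle or the beaker is tipped (angle between any of reagent, wash_bottle, beaker's own z axis and vertical above 0.5 rad).
It fails at once if the plug is cross-threaded: leaning more than 10 degrees in the neck with its lugs in the thread (horizontal distance between plug_flange and neck_rim below 0.012 m and z of plug_flange in the frame of neck_rim below 0.01 m and angle between plug_flange's own z axis and vertical above 0.175 rad).
It fails at once if the plug is forced: more than 80 N between plug and neck (contact force between plug and neck above 80 N).
It also fails if it takes over 61 s, if anything falls off the work surface, if the arm or the gripper's body presses on something with over 40 N, if the wrist force passes 120 N, or if a joint passes its speed limit or range.

ROBOT

A 6-joint arm with a two-finger parallel gripper is mounted at the origin on the work surface. World frame = base frame: x ahead of the robot, y to its left, z up, the work surface at z = 0. Lengths are in m, angles in rad, forces in N, time in s.
With the tool pointing down it reaches from about 0.3 to 0.75 m from the base axis. Payload 8.5 kg.
Tool frame: the origin (TCP) lies between the finger pads; the fingertips stand 11 mm ahead of it and the grasp point (between the pads) lies 8 mm behind it; z points along the fingers, y is the direction in which the jaws open and shut (so a half turn about z gives the same grasp; the last joint's range is limited). The gripper opens to 88 mm and grips with 3 to 60 N. Pads are 18 mm wide; open, the fingers measure 123 mm over their backs; the gripper's body (75 mm by 187 mm) begins 45 mm behind the grasp point.
Start: joints at [1.119, 0.381, 1.297, -0, 1.464, -0.215], TCP at [0.129, 0.535, 0.22] pointing down, gripper open.
Joint ranges: [-3.11, 3.11], [-0.89, 2.33], [0.22, 2.48], [-1.42, 4.56], [0.17, 2.85], [-2.88, 2.88]. Speed limits (rad/s): [2.39, 2.39, 3.14, 3.14, 3.14, 3.14].

INTERFACE

Orientations are given as a rotation vector (axis times angle).
In Python, from station import ctrl, camera gives the robot as it stands.
- The arm moves only by the tool arm_command, never from a script. Its argument "targets" is text: rows parted by semicolons, each of 7 numbers parted by spaces: the finger opening in m, from 0 to 0.0881, then the shift along the world's x, y, z in m, then the turn, a rotation vector about the world's x, y, z in rad. In form: grip tx ty tz ax ay az; .... A call has 1 to 8 rows; each row is the pose to reach, as a shift and turn from the pose measured when the call began; what a row does not reach only later rows make up. A row lasts 1/10 s, in which the tool goes at most 50 mm and 8.59 degrees, less where a joint would pass 70% of its speed; a pose out of reach is approached as far as the arm can. A call with a gripper value outside its range is refused whole. The fingers move at their own pace and stop on an object; the grip force is fixed at half the most. Time passes only in rows, so rows that repeat a pose let the fingers close. It gives the time, the measured TCP pose, the force and the opening at its end, in the units of the state.
- ctrl.get_state(): the state, without advancing time (a new reading comes with each control period).
- camera(name): name is "scene" or "top" or "wrist"; returns a dict with "frame" (384x512x3 uint8, red, green, blue), "fx", "fy", "cx", "cy" (pixels), "R" (3x3) and "t" (3): a world point X has camera coordinates R X + t; the wrist camera has in their place "tool_from_camera" (4x4, takes a point from camera to tool coordinates, whose origin is the TCP and whose axes are the flange's). Camera axes: x right, y down, z forward; pixel columns grow to the right and rows downward; lengths in m; the calibration is good to about 2 mm. A picture is of the moment at which its call begins: read the wrist's pose just before it. There is no depth.
- ctrl.finish_job(): hands the job in, once; it reports no verdict.
The state is a dict: "time_s": time; "joint_pos": joint angles; "dq": joint speeds; "tau": joint torques, N m; "tool_pos": TCP position; "ee_rot": TCP orientation; "wrist_force": force on the tool from outside, world axes, zero at the start; "wrist_torque": the same for the moment, N m; "finger_gap": opening from 0.0 (shut) to 1.0 (fully open).
Only numpy, scipy, OpenCV 4.12 (cv2) and the standard library are available. Lean on these libraries where they do the work, as an engineer would, in place of code of your own. Each camera call takes 0.05 s, during which the arm holds its last target.

## Working session

There is one attempt and no reset: what is moved stays moved. The work goes in short steps, Python scripts to look and compute and a tool call to move; the robot and the scene stay as the last step left them, time stands still between calls to the robot, and variables do not carry over. Pictures are saved under pics/ and viewed, and the job is handed in when it is done.

Besides the shell and the picture viewer there is one more tool, called after "Call:" as name(argument=value, ...) on one line, values as JSON. arm_command: Moves the arm, as the interface text tells. Its arguments: {"type":"object","properties":{"targets":{"type":"string"}},"required":["targets"]}

```bash
ls; mkdir -p pics; python3 - <<'E'
from station import ctrl,camera
import cv2
s=ctrl.get_state();print({k:s[k] for k in s})
for n in ["scene","top"]:
    c=camera(n);cv2.imwrite(f"pics/{n}0.png",cv2.cvtColor(c["frame"],cv2.COLOR_RGB2BGR));print(n,c["fx"],c["fy"],c["cx"],c["cy"],c["R"],c["t"])
E
```

```text
pics
{'time_s': 0.0, 'joint_pos': array([ 1.11865625e+00,  3.81195123e-01,  1.29826081e+00, -5.61265241e-06,
        1.46359983e+00, -2.15283080e-01]), 'dq': array([ 0.00014766, -0.00066565,  0.00155661, -0.00190067,  0.00120827,
        0.00070804]), 'tau': array([ 1.90205399e-03, -4.37928236e+01, -2.24558383e+01,  7.14603136e-02,
        3.52717750e-02, -1.07496599e-04]), 'tool_pos': array([0.12891284, 0.53436011, 0.21953825]), 'ee_rot': array([-3.71127987e-01, -3.11911620e+00,  2.17401235e-03]), 'wrist_force': array([-0.67089442,  0.47680451, -0.523629  ]), 'wrist_torque': array([ 0.03858093, -0.03450043, -0.07058803]), 'finger_gap': 1.001047695664734}
scene 421.02823620884226 421.02823620884226 254.18932126724394 191.13662755999334 [[-0.0424896   0.99902248 -0.01219542]
 [ 0.81012525  0.0273067  -0.58562054]
 [-0.58471506 -0.0347626  -0.81049359]] [ 0.1765746  -0.34810839  1.53414524]
top 395.90999999011683 395.90999999011683 251.3050684033456 195.65259326273326 [[-0.01484837 -0.99988655  0.00253135]
 [-0.97688409  0.01396675 -0.21331292]
 [ 0.21325337 -0.00564019 -0.97698065]] [-0.18142948  0.54840388  1.36827492]
```

View pics/scene0.png

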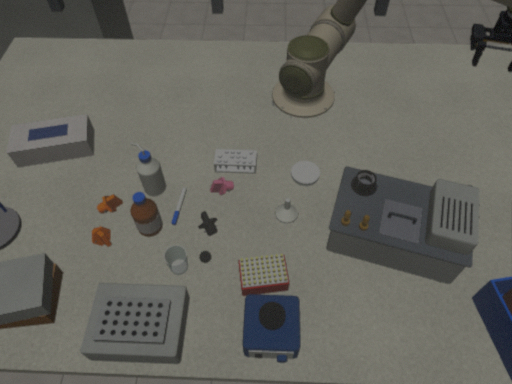

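View pics/top0.png

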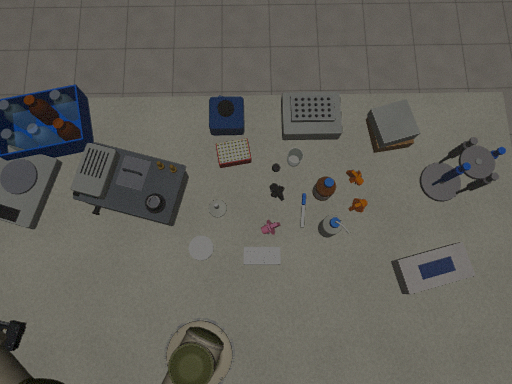

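```bash
cat > h.py <<'E'
import numpy as np,cv2
from station import ctrl,camera
from scipy.spatial.transform import Rotation as Ro
def ray(c,u,v):
    d=np.array([(u-c["cx"])/c["fx"],(v-c["cy"])/c["fy"],1.]);
    if "R" in c: R=np.array(c["R"]);return -R.T@np.array(c["t"]),R.T@d
    return c["Rw"]@np.zeros(3)+c["o"],c["Rw"]@d
def onz(c,u,v,z):
    o,d=ray(c,u,v);return o+d*(z-o[2])/d[2]
def tri(c1,p1,c2,p2):
    o1,d1=ray(c1,*p1);o2,d2=ray(c2,*p2)
    d1=d1/np.linalg.norm(d1);d2=d2/np.linalg.norm(d2)
    A=np.stack([d1,-d2],1);s=np.linalg.lstsq(A,o2-o1,rcond=None)[0]
    a=o1+s[0]*d1;b=o2+s[1]*d2;return (a+b)/2,np.linalg.norm(a-b)
def proj(c,X):
    if "R" in c: p=np.array(c["R"])@X+np.array(c["t"])
    else: p=c["Rw"].T@(np.array(X)-c["o"])
    return np.array([c["fx"]*p[0]/p[2]+c["cx"],c["fy"]*p[1]/p[2]+c["cy"]])
def wrist():
    s=ctrl.get_state();c=camera("wrist");T=np.array(c["tool_from_camera"])
    R=Ro.from_rotvec(s["ee_rot"]).as_matrix()
    c=dict(c);c["Rw"]=R@T[:3,:3];c["o"]=R@T[:3,3]+s["tool_pos"];return c,s
def save(c,name,box=None,k=1):
    f=cv2.cvtColor(c["frame"],cv2.COLOR_RGB2BGR)
    if box: f=f[box[1]:box[3],box[0]:box[2]]
    cv2.imwrite("pics/"+name,cv2.resize(f,None,fx=k,fy=k,interpolation=cv2.INTER_CUBIC))
def st():
    s=ctrl.get_state();R=Ro.from_rotvec(s["ee_rot"]).as_matrix()
    print("t",s["time_s"],"pos",s["tool_pos"].round(4),"R",R.round(3).tolist(),"F",s["wrist_force"].round(2),"T",s["wrist_torque"].round(3),"gap",s["finger_gap"],"q",s["joint_pos"].round(3))
    return s
E
python3 - <<'E'
from h import *
a=camera("scene");b=camera("top")
f=np.vstack([np.hstack([cv2.resize(c["frame"][v-24:v+24,u-32:u+32],None,fx=6,fy=6,interpolation=cv2.INTER_CUBIC) for c,(u,v) in r]) for r in [[(a,(208,222)),(b,(277,191))],[(a,(364,183)),(b,(155,202))]]])
cv2.imwrite("pics/crop1.png",cv2.convertScaleAbs(f[:,:,::-1],alpha=1.8))
print(tri(a,(208,222),b,(277,191)),tri(a,(364,177),b,(155,202)))
E
```

```text
(array([ 0.5682584 , -0.28367693,  0.0297697 ]), np.float64(0.002078174963060929)) (array([0.50437291, 0.13111295, 0.17196586]), np.float64(0.003182036726559826))
```

View pics/crop1.png

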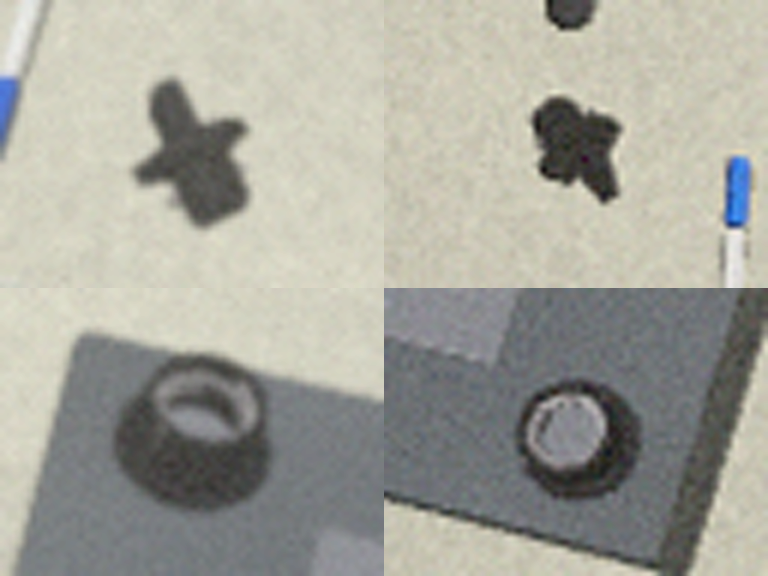

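```bash
python3 - <<'E'
from h import *
c,s=wrist();print(np.array(c["tool_from_camera"]).round(3),c["fx"],c["cx"],c["cy"]);st();save(c,"w0.png")
a=camera("scene");b=camera("top")
for n,p,z in [("pink",(222,185),.02),("pen1",(176,222),.007),("pen2",(185,190),.007),("cap",(205,257),.016),("reag",(147,230),.01),("beaker",(177,268),0.01),("wash",(153,190),0.01),("funnel",(287,215),.01),("petri",(305,173),.01),("neck",(364,177),.176),("rackR",(257,160),.046)]: print(n,onz(a,*p,z).round(3))
E
```

```text
[[ 0.    -0.951 -0.311  0.081]
 [ 1.     0.001 -0.001 -0.001]
 [ 0.002 -0.311  0.951 -0.165]
 [ 0.     0.     0.     1.   ]] 301.4956076909826 252.29851247510067 190.48940008124922
t 0.25 pos [0.129  0.5345 0.2199] R [[-0.972, 0.235, -0.0], [0.235, 0.972, -0.001], [0.0, -0.001, -1.0]] F [-0.31 -0.3   0.67] T [-0.019  0.008  0.028] gap 0.9977587136010109 q [ 1.119  0.381  1.298  0.     1.464 -0.215]
pink [ 0.43  -0.256  0.02 ]
pen1 [ 0.558 -0.379  0.007]
pen2 [ 0.443 -0.369  0.007]
cap [ 0.671 -0.281  0.016]
reag [ 0.589 -0.457  0.01 ]
beaker [ 0.703 -0.354  0.01 ]
wash [ 0.448 -0.466  0.01 ]
funnel [ 0.524 -0.059  0.01 ]
petri [ 0.367 -0.003  0.01 ]
neck [0.507 0.132 0.176]
rackR [ 0.35  -0.153  0.046]
```

View pics/w0.png

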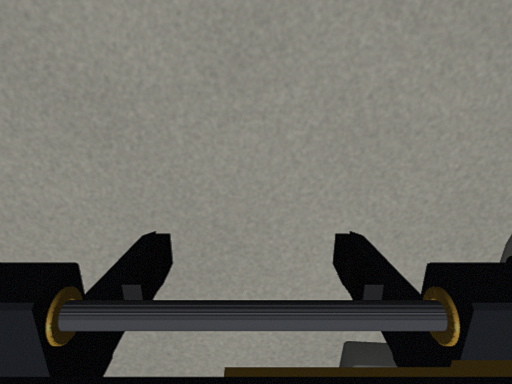

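Call:
arm_command(targets="0.088 0 0 0.05 0 0 0; 0.088 0.03 -0.03 0.1 0 0 0; 0.088 0.06 -0.07 0.13 0 0 0; 0.088 0.1 -0.11 0.14 0 0 0; 0.088 0.135 -0.15 0.15 0 0 0; 0.088 0.17 -0.19 0.15 0 0 0; 0.088 0.205 -0.23 0.15 0 0 0; 0.088 0.24 -0.27 0.15 0 0 0")

```text
time_s: 1.15
tool_pos: [0.3423, 0.2943, 0.3698]
ee_rot: [0.371, 3.119, 0.0]
wrist_force: [0.4, 1.5, -0.1]
finger_gap: 0.997
```

Call:
arm_command(targets="0.088 0.03 -0.035 0 0 0 0; 0.088 0.06 -0.07 0 0 0 0; 0.088 0.09 -0.105 0 0 0 0; 0.088 0.1 -0.12 0 0 0 0; 0.088 0.1 -0.12 0 0 0 0; 0.088 0.1 -0.12 0 0 0 0")

```text
time_s: 1.75
tool_pos: [0.4421, 0.1745, 0.3698]
ee_rot: [0.371, 3.119, 0.001]
wrist_force: [-0.3, 0.2, 0.6]
finger_gap: 0.997
```

```bash
python3 - <<'E'
from h import *
st();c,s=wrist();save(c,"w1.png",None,1.5)
np.save("w1.npy",c["frame"]);print(proj(c,np.array([.505,.132,.176])))
E
```

```text
t 1.75 pos [0.4421 0.1745 0.3698] R [[-0.972, 0.235, 0.0], [0.235, 0.972, 0.0], [-0.0, 0.0, -1.0]] F [-0.35  0.2   0.63] T [0.031 0.028 0.014] gap 0.9968145973118879 q [ 0.126  0.178  1.162  0.     1.801 -1.208]
[232.76873697 216.04206638]
```

View pics/w1.png

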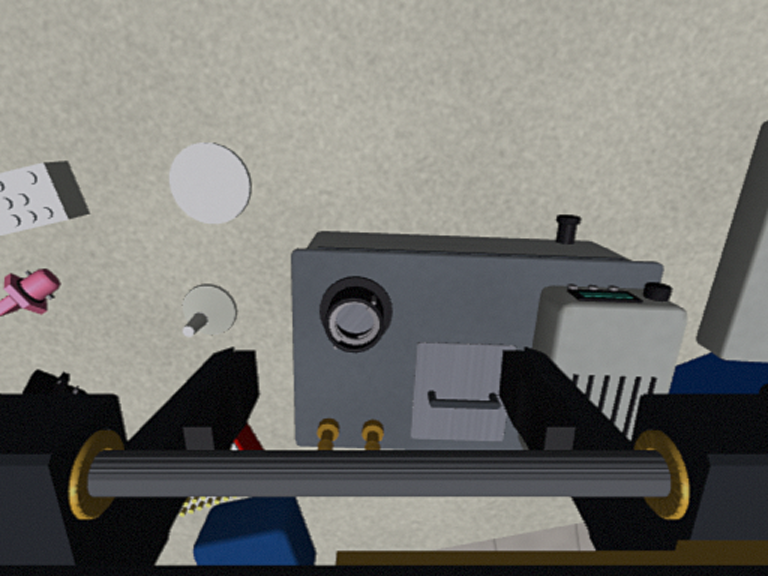

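```bash
python3 - <<'E'
import numpy as np,cv2
f=np.load("w1.npy")[178:243,205:270,::-1]
g=cv2.resize(f,None,fx=9,fy=9,interpolation=cv2.INTER_CUBIC);cv2.imwrite("pics/neck1.png",cv2.convertScaleAbs(g,alpha=1.6,beta=10))
E
```

```text
(no output)
```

View pics/neck1.png

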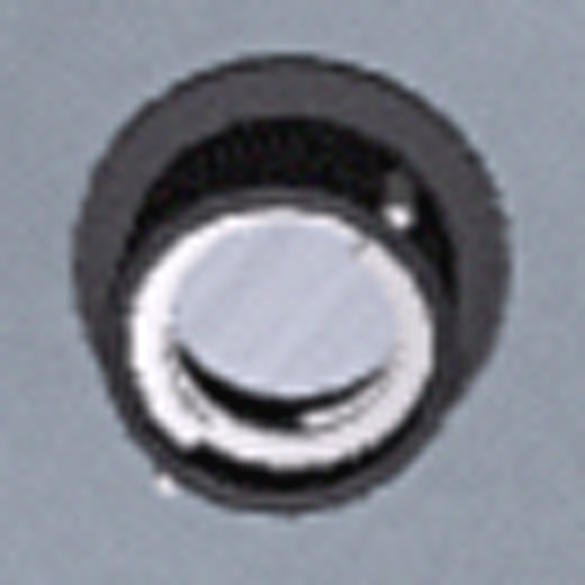

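```bash
cat > wc.py <<'E'
E
python3 - <<'E'
from h import *
c,s=wrist()
P=[(205+400/9-.45,178+213/9-.45),(205+163/9-.45,178+485/9-.45)]
for z in (.176,.172,.166):
    a,b=[onz(c,*p,z) for p in P];d=a-b;print(z,a.round(4),b.round(4),((a+b)/2).round(4),np.linalg.norm(d),np.degrees(np.arctan2(d[1],d[0])))
for z,P in((.172,[(205+360/9-.45,178+248/9-.45),(205+195/9-.45,178+442/9-.45)]),):
    a,b=[onz(c,*p,z) for p in P];d=a-b;print(z,a.round(4),b.round(4),((a+b)/2).round(4),np.linalg.norm(d),np.degrees(np.arctan2(d[1],d[0])))
# rim outer extents: hough on upsampled dark ring
for p in [(105,340),(455,340),(285,512),(285,190)]:
    print(onz(c,205+p[0]/9-.45,178+p[1]/9-.45,.176).round(4))
E
```

```text
0.176 [0.49   0.1576 0.176 ] [0.5229 0.1141 0.176 ] [0.5065 0.1359 0.176 ] 0.05460301148806312 127.07851263593263
0.172 [0.4914 0.1572 0.172 ] [0.5247 0.1132 0.172 ] [0.5081 0.1352 0.172 ] 0.055211631946477095 127.0785126359326
0.166 [0.4935 0.1567 0.166 ] [0.5274 0.1119 0.166 ] [0.5105 0.1343 0.166 ] 0.056124562634098124 127.0785126359327
0.172 [0.4953 0.1504 0.172 ] [0.5191 0.1196 0.172 ] [0.5072 0.135  0.172 ] 0.038982162474409464 127.71214647264387
[0.4989 0.112  0.176 ]
[0.5106 0.1607 0.176 ]
[0.5313 0.1303 0.176 ]
[0.4829 0.1427 0.176 ]
```

Call:
arm_command(targets="0.088 0.005 -0.05 0 0 0 0; 0.088 0.01 -0.1 0 0 0 0; 0.088 0.02 -0.15 0 0 0 0; 0.088 0.025 -0.2 0 0 0 0; 0.088 0.03 -0.25 0 0 0 0; 0.088 0.035 -0.3 -0.01 0 0 0; 0.088 0.045 -0.35 -0.03 0 0 0; 0.088 0.05 -0.4 -0.04 0 0 0")

```text
time_s: 2.65
tool_pos: [0.4909, -0.2168, 0.3312]
ee_rot: [0.366, 3.119, 0.001]
wrist_force: [1.3, 0.9, 0.6]
finger_gap: 0.999
```

Call:
arm_command(targets="0.088 0.01 -0.03 -0.03 0 0 0; 0.088 0.02 -0.05 -0.06 0 0 0; 0.088 0.02 -0.05 -0.06 0 0 0")

```text
time_s: 2.95
tool_pos: [0.5107, -0.2669, 0.2668]
ee_rot: [-0.366, -3.114, -0.008]
wrist_force: [0.5, 1.0, -0.2]
finger_gap: 0.999
```

```bash
python3 - <<'E'
from h import *
st();c,s=wrist();save(c,"w2.png",None,1.5)
np.save("w2.npy",c["frame"]);print(proj(c,np.array([.568,-.284,.03])))
E
```

```text
t 2.95 pos [ 0.5107 -0.2669  0.2668] R [[-0.973, 0.232, -0.005], [0.232, 0.973, 0.006], [0.006, 0.004, -1.0]] F [ 0.49  0.97 -0.21] T [-0.037  0.01  -0.01 ] gap 0.9993497211742507 q [-6.880e-01  4.040e-01  1.125e+00  1.000e-03  1.620e+00 -2.024e+00]
[250.28654901 197.83153626]
```

View pics/w2.png

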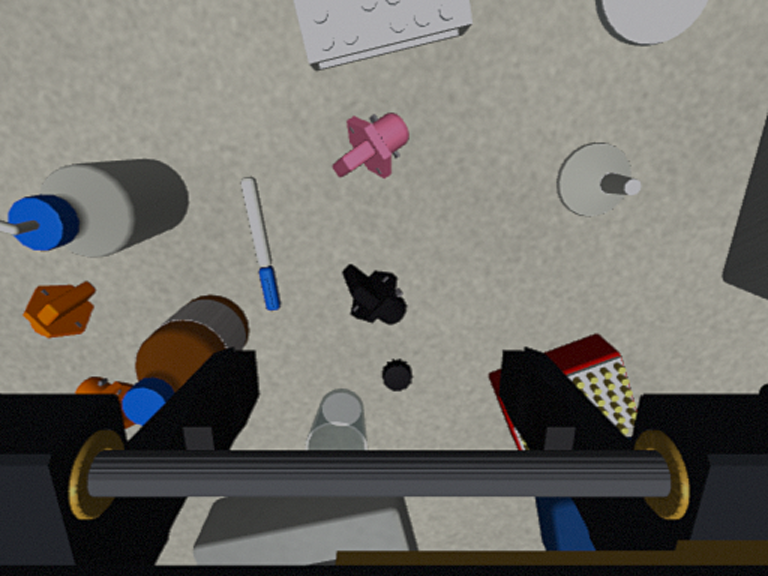

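```bash
python3 - <<'E'
import numpy as np,cv2
f=np.load("w2.npy")[166:231,218:283,::-1]
g=cv2.resize(f,None,fx=9,fy=9,interpolation=cv2.INTER_CUBIC);cv2.imwrite("pics/plug1.png",cv2.convertScaleAbs(g,alpha=2.2,beta=10))
E
```

```text
(no output)
```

View pics/plug1.png

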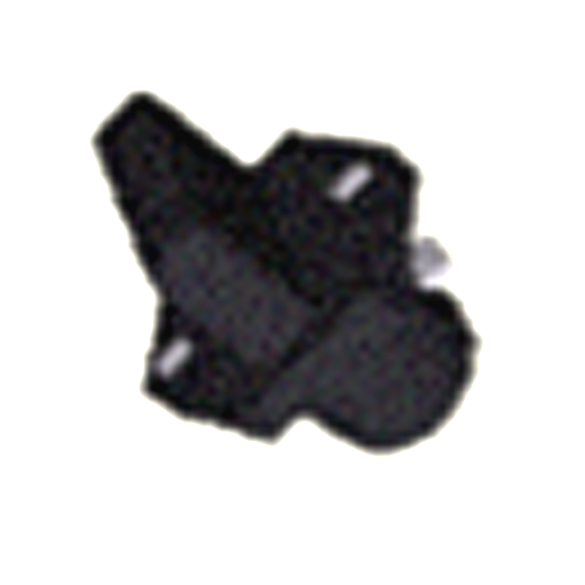

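```bash
python3 - <<'E'
from h import *
c,s=wrist();o=lambda p,z:onz(c,218+p[0]/9-.45,166+p[1]/9-.45,z)
a=o((352,182),.0263);b=o((175,356),.0263);m=(a+b)/2;yv=a-b;print(a,b,np.linalg.norm(yv));yv/=np.linalg.norm(yv)
d=np.array([yv[1],-yv[0],0]); 
if d[0]>0:d=-d
print("d",d,"yaw",np.degrees(np.arctan2(d[1],d[0])))
k=np.cos(np.radians(21));print("foot",m-d*.038*k,"bar c",m+d*.014*k,"grip(59.5)",m+d*.0215*k)
# bar upper end face corners
q=[o(p,.0528) for p in [(205,235),(165,295),(320,310),(265,362)]];print(np.array(q).round(4),(np.mean(q,0)))
# pred of bar +x end face centre: bar c - d*.023*sin21
e=m+d*.014*k-d*.023*np.sin(np.radians(21));print("pred",e)
a,b=[camera(n) for n in("scene","top")]
print(proj(a,m),proj(b,m))
E
```

```text
[ 0.55583886 -0.27115702  0.0263    ] [ 0.57776184 -0.30547804  0.0263    ] 0.04072529293486587
d [-0.84274457 -0.53831365 -0.        ] yaw -147.43108457467793
foot [ 0.5966976  -0.26922029  0.0263    ] bar c [ 0.55578557 -0.29535336  0.0263    ] grip(59.5) [ 0.5498848  -0.29912255  0.0263    ]
[[ 0.5508 -0.2928  0.0528]
 [ 0.5586 -0.3009  0.0528]
 [ 0.5662 -0.2789  0.0528]
 [ 0.5724 -0.2889  0.0528]] [ 0.56200101 -0.29034807  0.0528    ]
pred [ 0.56273186 -0.29091633  0.0263    ]
[206.17749453 222.16191659] [277.92442902 191.61767701]
```

```bash
python3 - <<'E'
from h import *
c,s=wrist()
for n,p,z in [("pink flange",(373,147),.03),("pink bartip",(342,168),.03),("pink stem",(395,130),.02),("wash L",(188,195),.02),("wash base top",(150,165),0.),("wash cap",(42,222),.15),("reagcap",(148,402),.14),("funnel tip",(632,187),.07),("tube rack corner",(315,68),.0),("tr",(470,30),0.04),("redrack",(595,338),.06),("redrack2",(490,375),.06)]: print(n,onz(c,p[0]/1.5,p[1]/1.5,z).round(3))
s=ctrl.get_state();R0=Ro.from_rotvec(s["ee_rot"]).as_matrix()
d=np.array([-.8427,-.5383,0]);u=np.array([0,0,1.]);phi=np.radians(20)
z=-(d*np.sin(phi)+u*np.cos(phi));x=d*np.cos(phi)-u*np.sin(phi);y=np.cross(z,x)
R=np.stack([x,y,z],1);print(R)
G=np.array([.5499,-.2991,.034]);tcp=G+.008*z
print("tcp",tcp,"shift",tcp-s["tool_pos"],"rot",Ro.from_matrix(R@R0.T).as_rotvec())
tcp2=tcp-.09*z;print("pre",tcp2-s["tool_pos"])
E
```

```text
pink flange [ 0.439 -0.255  0.03 ]
pink bartip [ 0.45  -0.285  0.03 ]
pink stem [ 0.43  -0.233  0.02 ]
wash L [ 0.442 -0.429  0.02 ]
wash base top [ 0.408 -0.463  0.   ]
wash cap [ 0.433 -0.47   0.15 ]
reagcap [ 0.578 -0.462  0.14 ]
funnel tip [ 0.516 -0.06   0.07 ]
tube rack corner [ 0.363 -0.29   0.   ]
tr [ 0.372 -0.161  0.04 ]
redrack [ 0.648 -0.096  0.06 ]
redrack2 [ 0.664 -0.195  0.06 ]
[[-7.91878972e-01 -5.38300000e-01  2.88220375e-01]
 [-5.05836538e-01  8.42700000e-01  1.84109443e-01]
 [-3.42020143e-01  5.55111512e-17 -9.39692621e-01]]
tcp [ 0.55220576 -0.29762712  0.02648246] shift [ 0.04088344 -0.03205136 -0.24697071] rot [ 0.059843   -0.34943153  0.79198649]
pre [ 0.0149436  -0.04862121 -0.16239838]
```

Call:
arm_command(targets="0.088 0 0 0 0 0 -0.147; 0.088 0 0 0 0 0 -0.294; 0.088 0 0 0 0 0 -0.441; 0.088 0 0 0 0 0 -0.588; 0.088 0 0 0 0 0 -0.735; 0.088 0 0 0 0 0 -0.882; 0.088 0 0 0 0 0 -1.029; 0.088 0 0 0 0 0 -1.176")

```text
time_s: 4.0
tool_pos: [0.5115, -0.2647, 0.2752]
ee_rot: [2.035, 2.386, -0.004]
wrist_force: [-0.3, -0.1, 0.0]
finger_gap: 1.001
```

Call:
arm_command(targets="0.088 0 0 0 0 0 -0.147; 0.088 0 0 0 0 0 -0.294; 0.088 0 0 0 0 0 -0.441; 0.088 0 0 0 0 0 -0.588; 0.088 0 0 0 0 0 -0.735; 0.088 0 0 0 0 0 -0.882; 0.088 0 0 0 0 0 -1.029; 0.088 0 0 0 0 0 -1.176")

```text
time_s: 4.8
tool_pos: [0.5117, -0.2637, 0.277]
ee_rot: [3.019, 0.849, -0.006]
wrist_force: [-0.3, -1.1, 0.5]
finger_gap: 0.996
```

```bash
cat >> h.py <<'E'
def goal(R,tcp):
    s=st();R0=Ro.from_rotvec(s["ee_rot"]).as_matrix()
    print("shift",(tcp-s["tool_pos"]).round(4),"rot",Ro.from_matrix(R@R0.T).as_rotvec().round(4))
def frame(z,x):
    z=z/np.linalg.norm(z);x=x-z*(x@z);x/=np.linalg.norm(x);return np.stack([x,np.cross(z,x),z],1)
E
python3 - <<'E'
from h import *
d=np.array([-.8427,-.5383,0]);u=np.array([0,0,1.]);phi=np.radians(20)
z=-(d*np.sin(phi)+u*np.cos(phi));R=frame(z,-d)
G=np.array([.5499,-.2991,.034]);tcp=G+.008*z
goal(R,tcp-.1*z);goal(R,tcp)
E
```

```text
t 4.8 pos [ 0.5117 -0.2637  0.277 ] R [[0.853, 0.521, -0.002], [0.521, -0.853, -0.006], [-0.005, 0.004, -1.0]] F [-0.3  -1.08  0.49] T [-0.081  0.112 -0.053] gap 0.9963279204608365 q [-0.679  0.395  1.112 -0.006  1.633  0.344]
shift [ 0.0117 -0.0523 -0.1565] rot [ 0.1909 -0.2981  0.0207]
t 4.8 pos [ 0.5117 -0.2637  0.277 ] R [[0.853, 0.521, -0.002], [0.521, -0.853, -0.006], [-0.005, 0.004, -1.0]] F [-0.3  -1.08  0.49] T [-0.081  0.112 -0.053] gap 0.9963279204608365 q [-0.679  0.395  1.112 -0.006  1.633  0.344]
shift [ 0.0405 -0.0339 -0.2505] rot [ 0.1909 -0.2981  0.0207]
```

Call:
arm_command(targets="0.088 0.002 -0.01 -0.03 0.07 -0.11 0; 0.088 0.004 -0.02 -0.06 0.14 -0.22 0.01; 0.088 0.008 -0.035 -0.1 0.191 -0.298 0.021; 0.088 0.0117 -0.0523 -0.14 0.191 -0.298 0.021; 0.088 0.0117 -0.0523 -0.1565 0.191 -0.298 0.021; 0.088 0.0117 -0.0523 -0.1565 0.191 -0.298 0.021")

```text
time_s: 5.4
tool_pos: [0.523, -0.3152, 0.1195]
ee_rot: [-2.879, -0.841, -0.506]
wrist_force: [0.3, -0.1, 0.1]
finger_gap: 1.001
```

```bash
python3 - <<'E'
from h import *
d=np.array([-.8427,-.5383,0]);u=np.array([0,0,1.]);phi=np.radians(20)
z=-(d*np.sin(phi)+u*np.cos(phi));R=frame(z,-d)
G=np.array([.5499,-.2991,.034]);tcp=G+.008*z
goal(R,tcp)
c,s=wrist();save(c,"w3.png",None,1.5)
s=camera("scene");save(s,"s3.png",(140,160,300,280),5)
E
```

```text
t 5.4 pos [ 0.523  -0.3152  0.1195] R [[0.792, 0.539, 0.286], [0.506, -0.842, 0.186], [0.342, -0.003, -0.94]] F [ 0.33 -0.05  0.14] T [-0.149  0.241 -0.032] gap 1.001185836824427 q [-0.891  0.533  1.4    0.374  1.196 -0.025]
shift [ 0.0292  0.0175 -0.093 ] rot [-0.0022 -0.0018 -0.0007]
```

View pics/w3.png

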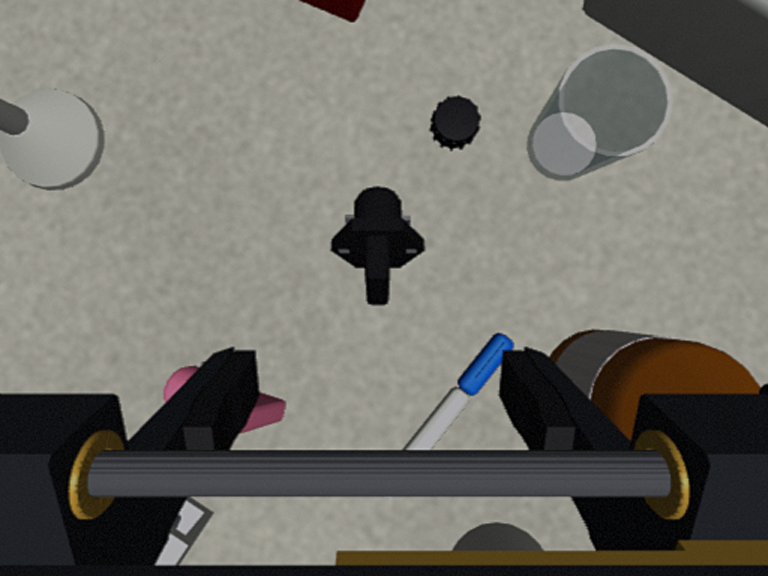

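View pics/s3.png

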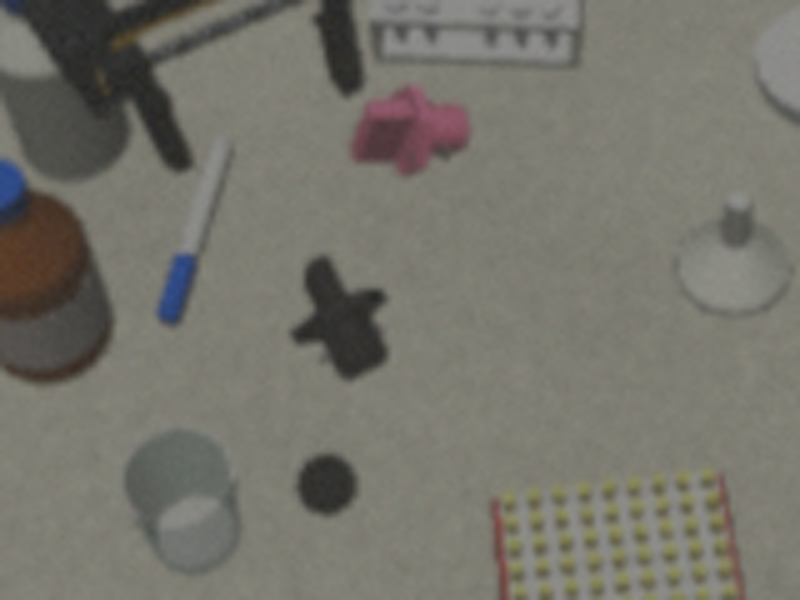

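Call:
arm_command(targets="0.07 0.01 0.006 -0.03 0 0 0; 0.07 0.02 0.012 -0.062 0 0 0; 0.07 0.0292 0.0175 -0.093 0 0 0; 0.07 0.0292 0.0175 -0.093 0 0 0; 0.04 0.0292 0.0175 -0.093 0 0 0; 0.0 0.0292 0.0175 -0.093 0 0 0; 0.0 0.0292 0.0175 -0.093 0 0 0; 0.0 0.0292 0.0175 -0.093 0 0 0")

```text
time_s: 6.3
tool_pos: [0.5534, -0.2988, 0.0307]
ee_rot: [-2.883, -0.845, -0.512]
wrist_force: [-0.8, -0.2, 0.3]
finger_gap: 0.455
```

```bash
python3 - <<'E'
from h import *
st()
c,s=wrist();save(c,"w4.png",None,1.5)
E
```

```text
t 6.3 pos [ 0.5534 -0.2988  0.0307] R [[0.79, 0.539, 0.291], [0.508, -0.842, 0.181], [0.343, 0.005, -0.939]] F [-0.84 -0.19  0.26] T [-0.139  0.296 -0.014] gap 0.45501230893912575 q [-0.832  0.663  1.454  0.413  0.999 -0.053]
```

View pics/w4.png

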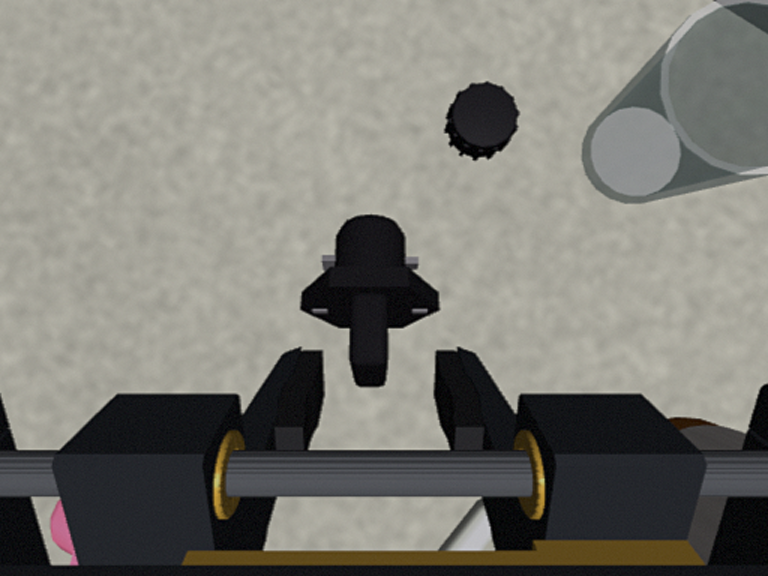

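Call:
arm_command(targets="0.04 -0.0014 0.0021 -0.004 0 0 0; 0.03 -0.0014 0.0021 -0.004 0 0 0; 0.0 -0.0014 0.0021 -0.004 0 0 0; 0.0 -0.0014 0.0021 -0.004 0 0 0; 0.0 -0.0014 0.0021 -0.004 0 0 0; 0.0 -0.0014 0.0021 -0.004 0 0 0")

```text
time_s: 6.95
tool_pos: [0.552, -0.2966, 0.0263]
ee_rot: [-2.883, -0.845, -0.511]
wrist_force: [-0.2, -0.3, -1.2]
finger_gap: 0.15
```

```bash
python3 - <<'E'
from h import *
st()
c,s=wrist();save(c,"w5.png",None,1.5)
E
```

```text
t 6.95 pos [ 0.552  -0.2966  0.0263] R [[0.79, 0.539, 0.291], [0.508, -0.842, 0.182], [0.343, 0.004, -0.939]] F [-0.21 -0.28 -1.24] T [-0.122  0.227  0.016] gap 0.1503824623800889 q [-0.832  0.666  1.464  0.416  0.987 -0.058]
```

View pics/w5.png

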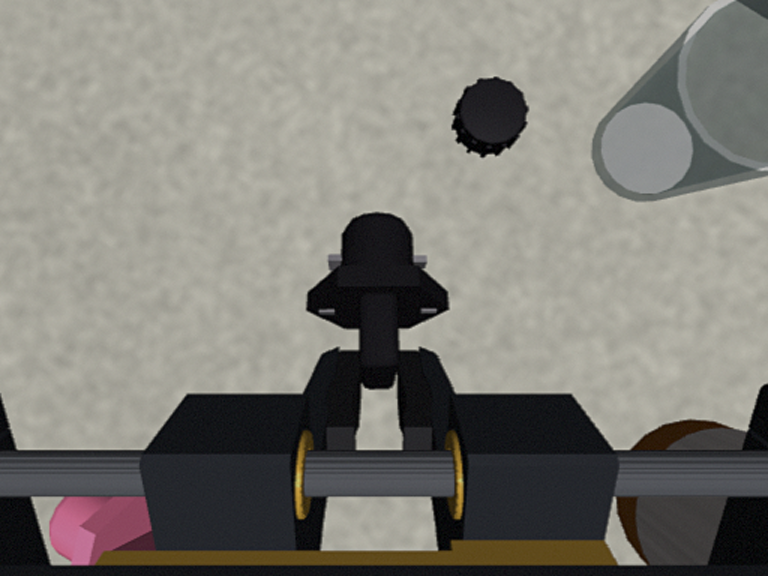

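Call:
arm_command(targets="0 0 0 0 0 0 0; 0 0 0 0.02 0 0 0; 0 0 0 0.06 0 0 0; 0 -0.01 0.02 0.1 0 0 0; 0 -0.015 0.04 0.12 0 0 0; 0 -0.02 0.06 0.13 0 0 0; 0 -0.02 0.06 0.13 0 0 0")

```text
time_s: 7.7
tool_pos: [0.5317, -0.2348, 0.1578]
ee_rot: [-2.883, -0.848, -0.512]
wrist_force: [-0.1, -0.7, -1.7]
finger_gap: 0.15
```

```bash
cat >> h.py <<'E'
d0=np.array([-.8427,-.5383,0]);UP=np.array([0,0,1.])
# tool rotation at grasp (measured) and plug rotation at grasp
RG=np.array([[0.79,0.539,0.291],[0.508,-0.842,0.182],[0.343,0.004,-0.939]])
k21=np.radians(21);zp=np.cos(k21)*d0+np.sin(k21)*UP;xp=-np.sin(k21)*d0+np.cos(k21)*UP
RP=np.stack([xp,np.cross(zp,xp),zp],1)
REL=Ro.from_matrix(RG).as_matrix().T@RP  # plug in tool
E
python3 - <<'E'
from h import *
s=st()
ax=np.cross(d0,UP)
R=(Ro.from_rotvec([0,0,-.87])*Ro.from_rotvec(ax*1.204)*Ro.from_matrix(RG)).as_matrix()
Rp=R@REL;print("plug z",Rp[:,2].round(3),"x",Rp[:,0].round(3));print(R.round(3))
G=np.array([.49,-.17,.0595]);tcp=G+.008*R[:,2]
goal(R,tcp+[0,0,.1]);goal(R,tcp)
save(camera("scene"),"s6.png",(140,110,340,260),4)
E
```

```text
t 7.7 pos [ 0.5317 -0.2348  0.1578] R [[0.789, 0.541, 0.291], [0.51, -0.841, 0.181], [0.343, 0.006, -0.939]] F [-0.05 -0.74 -1.7 ] T [-0.209  0.383 -0.015] gap 0.1499720923177241 q [-0.78   0.426  1.468  0.368  1.188  0.089]
plug z [-0.  0.  1.] x [ 0.955 -0.297  0.   ]
[[ 0.628 -0.293 -0.721]
 [-0.193 -0.956  0.221]
 [-0.754  0.    -0.657]]
t 7.7 pos [ 0.5317 -0.2348  0.1578] R [[0.789, 0.541, 0.291], [0.51, -0.841, 0.181], [0.343, 0.006, -0.939]] F [-0.05 -0.74 -1.7 ] T [-0.209  0.383 -0.015] gap 0.1499720923177241 q [-0.78   0.426  1.468  0.368  1.188  0.089]
shift [-0.0475  0.0666 -0.0036] rot [-0.1645  1.2279 -0.7621]
t 7.7 pos [ 0.5317 -0.2348  0.1578] R [[0.789, 0.541, 0.291], [0.51, -0.841, 0.181], [0.343, 0.006, -0.939]] F [-0.05 -0.74 -1.7 ] T [-0.209  0.383 -0.015] gap 0.1499720923177241 q [-0.78   0.426  1.468  0.368  1.188  0.089]
shift [-0.0475  0.0666 -0.1036] rot [-0.1645  1.2279 -0.7621]
```

View pics/s6.png

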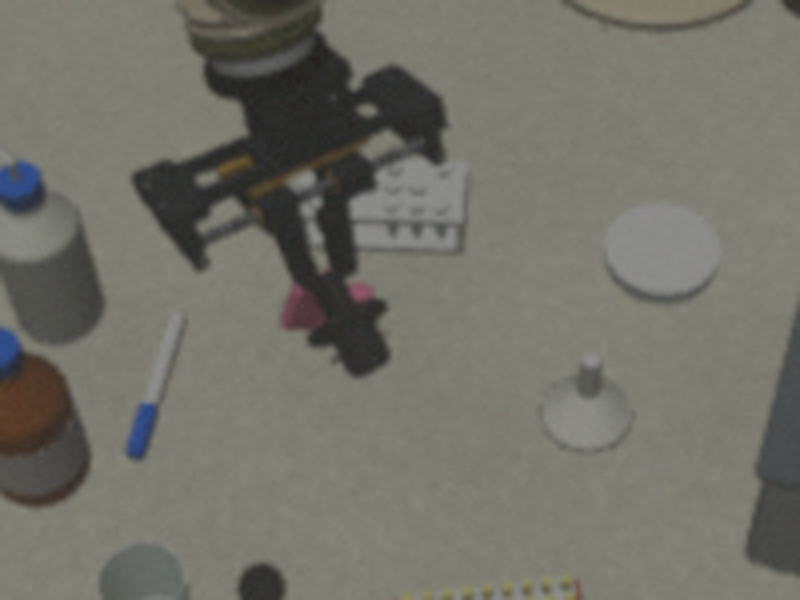

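Call:
arm_command(targets="0 -0.004 0.006 0.005 -0.0137 0.1023 -0.0635; 0 -0.008 0.012 0.01 -0.0274 0.2047 -0.127; 0 -0.012 0.018 0.015 -0.0411 0.307 -0.1905; 0 -0.016 0.024 0.02 -0.0548 0.4093 -0.254; 0 -0.02 0.03 0.02 -0.0685 0.5116 -0.3175; 0 -0.024 0.036 0.02 -0.0823 0.614 -0.381; 0 -0.028 0.042 0.02 -0.096 0.7163 -0.4446; 0 -0.032 0.048 0.02 -0.1097 0.8186 -0.5081")

```text
time_s: 8.55
tool_pos: [0.5002, -0.1884, 0.1757]
ee_rot: [-2.941, -0.011, 0.693]
wrist_force: [0.8, 1.0, -1.7]
finger_gap: 0.144
```

```bash
cat > g2.py <<'E'
from h import *
ax=np.cross(d0,UP)
R=(Ro.from_rotvec([0,0,-.87])*Ro.from_rotvec(ax*1.204)*Ro.from_matrix(RG)).as_matrix()
G=np.array([.49,-.17,.0595]);tcp=G+.008*R[:,2]
if __name__=="__main__": goal(R,tcp+[0,0,.1]);goal(R,tcp)
E
python3 g2.py
```

```text
t 8.55 pos [ 0.5002 -0.1884  0.1757] R [[0.895, -0.02, -0.445], [0.035, -0.993, 0.115], [-0.444, -0.118, -0.888]] F [ 0.82  1.03 -1.69] T [-0.051 -0.199 -0.009] gap 0.14432813656601387 q [-0.52   0.625  1.088 -0.128  1.89   1.032]
shift [-0.016   0.0202 -0.0215] rot [-0.0543  0.4039 -0.2503]
t 8.55 pos [ 0.5002 -0.1884  0.1757] R [[0.895, -0.02, -0.445], [0.035, -0.993, 0.115], [-0.444, -0.118, -0.888]] F [ 0.82  1.03 -1.69] T [-0.051 -0.199 -0.009] gap 0.14432813656601387 q [-0.52   0.625  1.088 -0.128  1.89   1.032]
shift [-0.016   0.0202 -0.1215] rot [-0.0543  0.4039 -0.2503]
```

Call:
arm_command(targets="0 -0.004 0.005 -0.005 -0.0136 0.101 -0.0626; 0 -0.008 0.01 -0.01 -0.0272 0.202 -0.125; 0 -0.012 0.015 -0.016 -0.0407 0.303 -0.188; 0 -0.016 0.02 -0.0215 -0.0543 0.4039 -0.2503; 0 -0.016 0.02 -0.0215 -0.0543 0.4039 -0.2503; 0 -0.016 0.02 -0.0215 -0.0543 0.4039 -0.2503")

```text
time_s: 9.15
tool_pos: [0.4846, -0.1691, 0.1532]
ee_rot: [-2.723, 0.406, 1.236]
wrist_force: [0.2, -0.2, -1.4]
finger_gap: 0.148
```

```bash
python3 g2.py; python3 - <<'E'
from h import *
a=camera("scene");b=camera("top")
s=ctrl.get_state();R=Ro.from_rotvec(s["ee_rot"]).as_matrix();print((R@REL).round(3))
save(a,"s7.png",(180,120,310,240),5);save(b,"t7.png",(190,140,320,240),5)
E
```

```text
t 9.15 pos [ 0.4846 -0.1691  0.1532] R [[0.63, -0.292, -0.72], [-0.191, -0.956, 0.221], [-0.753, -0.001, -0.658]] F [ 0.22 -0.21 -1.43] T [-0.122 -0.358  0.008] gap 0.14835625812766845 q [-0.49   0.798  0.986 -0.178  2.193  1.337]
shift [-0.0003  0.0008  0.0011] rot [-0.0012  0.0017 -0.0011]
t 9.15 pos [ 0.4846 -0.1691  0.1532] R [[0.63, -0.292, -0.72], [-0.191, -0.956, 0.221], [-0.753, -0.001, -0.658]] F [ 0.22 -0.21 -1.43] T [-0.122 -0.358  0.008] gap 0.14835625812766845 q [-0.49   0.798  0.986 -0.178  2.193  1.337]
shift [-0.0003  0.0008 -0.0989] rot [-0.0012  0.0017 -0.0011]
[[ 0.955  0.296 -0.004]
 [-0.296  0.955  0.   ]
 [ 0.004  0.001  1.   ]]
```

View pics/s7.png

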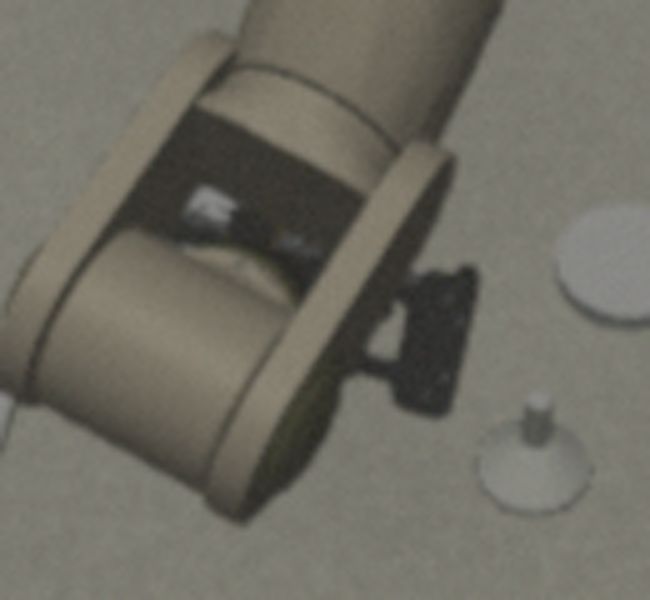

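View pics/t7.png

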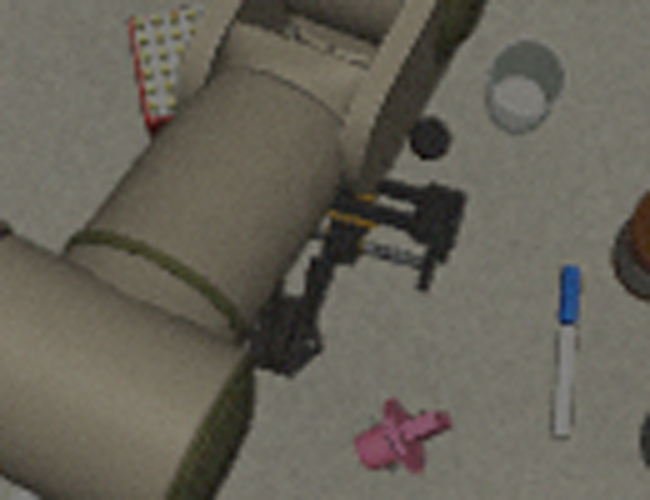

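```bash
python3 - <<'E'
from h import *
c,s=wrist();save(c,"w8.png",None,1.5)
R=Ro.from_rotvec(s["ee_rot"]).as_matrix();Rp=R@REL
F=s["tool_pos"]-.008*R[:,2]-.0595*Rp[:,2]
for n,v in [("markA",(0,.0204,.038)),("markB",(0,-.0204,.038)),("lugA",(0,.0205,.0165)),("lugB",(0,-.0205,.0165)),("foot+x",(.013,0,0)),("flange +x",(.025,0,.034)),("barnear +x top",(.023,0,.066))]: print(n,(proj(c,F+Rp@np.array(v))*1.5).round(0))
E
```

```text
markA [325. 306.]
markB [426. 306.]
lugA [327. 258.]
lugB [424. 258.]
foot+x [376. 208.]
flange +x [376. 271.]
barnear +x top [376. 360.]
```

View pics/w8.png

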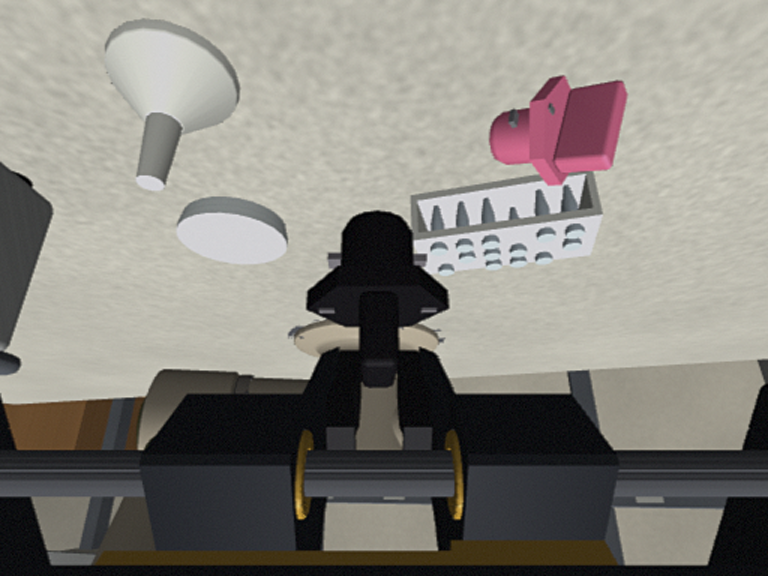

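Call:
arm_command(targets="0 0 0 -0.03 0 0 0; 0 0 0 -0.06 0 0 0; 0 0 0 -0.085 0 0 0; 0 0 0 -0.093 0 0 0; 0 0 0 -0.096 0 0 0; 0 0 0 -0.096 0 0 0")

```text
time_s: 9.9
tool_pos: [0.4848, -0.169, 0.0599]
ee_rot: [-2.727, 0.408, 1.232]
wrist_force: [0.6, 0.1, -2.1]
finger_gap: 0.146
```

Call:
arm_command(targets="0 0 0 -0.001 0 0 0; 0 0 0 -0.001 0 0 0")

```text
time_s: 10.1
tool_pos: [0.4852, -0.1692, 0.0598]
ee_rot: [-2.729, 0.408, 1.229]
wrist_force: [0.1, -0.2, -2.1]
finger_gap: 0.146
```

Call:
arm_command(targets="0 0 0 -0.004 0 0 0; 0 0 0 -0.004 0 0 0; 0 0 0 -0.004 0 0 0")

```text
time_s: 10.4
tool_pos: [0.4852, -0.1692, 0.0558]
ee_rot: [-2.729, 0.408, 1.229]
wrist_force: [-0.7, -0.3, -0.7]
finger_gap: 0.146
```

Call:
arm_command(targets="0 0 0 -0.003 0 0 0; 0 0 0 -0.003 0 0 0")

```text
time_s: 10.6
tool_pos: [0.4855, -0.1693, 0.0535]
ee_rot: [-2.73, 0.408, 1.228]
wrist_force: [2.6, 0.8, 4.5]
finger_gap: 0.145
```

Call:
arm_command(targets="0.016 0 0 0.0005 0 0 0; 0.02 0 0 0.0005 0 0 0; 0.03 0 0 0.0005 0 0 0; 0.04 0 0 0.0005 0 0 0; 0.04 0 0 0.0005 0 0 0; 0.04 0 0 0.0005 0 0 0")

```text
time_s: 11.2
tool_pos: [0.4854, -0.1693, 0.0539]
ee_rot: [-2.729, 0.408, 1.229]
wrist_force: [0.3, -0.3, 1.1]
finger_gap: 0.45
```

```bash
python3 - <<'E'
from h import *
st();c,s=wrist();save(c,"w9.png",None,1.5)
E
```

```text
t 11.2 pos [ 0.4854 -0.1693  0.0539] R [[0.634, -0.292, -0.716], [-0.194, -0.956, 0.218], [-0.748, 0.001, -0.663]] F [ 0.34 -0.3   1.1 ] T [-0.107 -0.261  0.003] gap 0.4503622684019846 q [-0.49   0.903  1.065 -0.159  2.005  1.375]
```

View pics/w9.png

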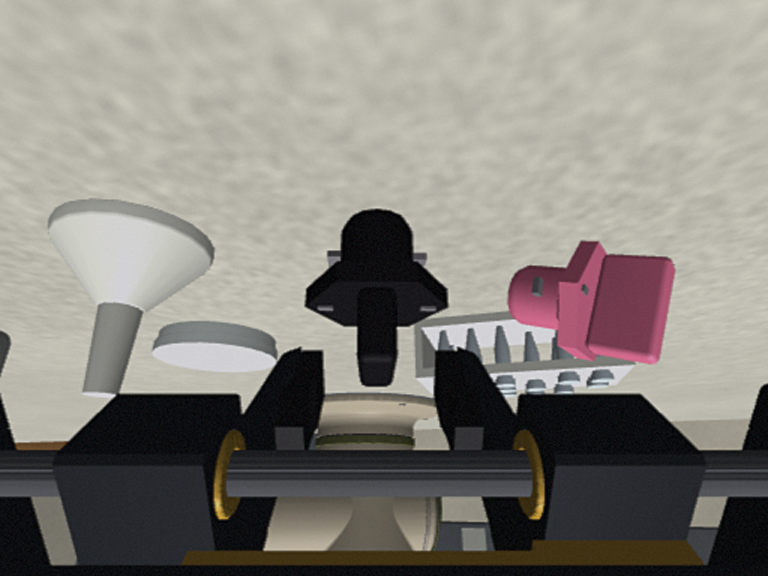

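Call:
arm_command(targets="0.045 0.01 -0.003 0.03 0 0 0; 0.05 0.015 -0.005 0.07 0 0 0; 0.06 0.015 -0.005 0.11 0 0 0; 0.07 0.01 -0.003 0.15 0 0 0; 0.07 0.005 0 0.18 0.04 -0.13 0; 0.07 0 0 0.2 0.08 -0.26 0; 0.07 0 0 0.21 0.08 -0.26 0")

```text
time_s: 11.95
tool_pos: [0.4846, -0.1699, 0.268]
ee_rot: [-2.773, 0.324, 0.842]
wrist_force: [-0.2, -0.5, -0.5]
finger_gap: 0.798
```

```bash
python3 - <<'E'
from h import *
d=np.array([-.954,.297,0])
goal(frame(np.array([0,0,-1.]),-d),np.array([.49,-.17,.22]))
c=camera("scene");save(c,"s10.png",(180,120,310,240),5)
E
```

```text
t 11.95 pos [ 0.4846 -0.1699  0.268 ] R [[0.811, -0.273, -0.517], [-0.144, -0.95, 0.276], [-0.567, -0.149, -0.81]] F [-0.22 -0.46 -0.47] T [-0.121 -0.082 -0.004] gap 0.7981409620984223 q [-0.549  0.602  0.924 -0.045  2.24   1.238]
shift [ 0.0054 -0.0001 -0.048 ] rot [-0.3135 -0.5421 -0.0668]
```

View pics/s10.png

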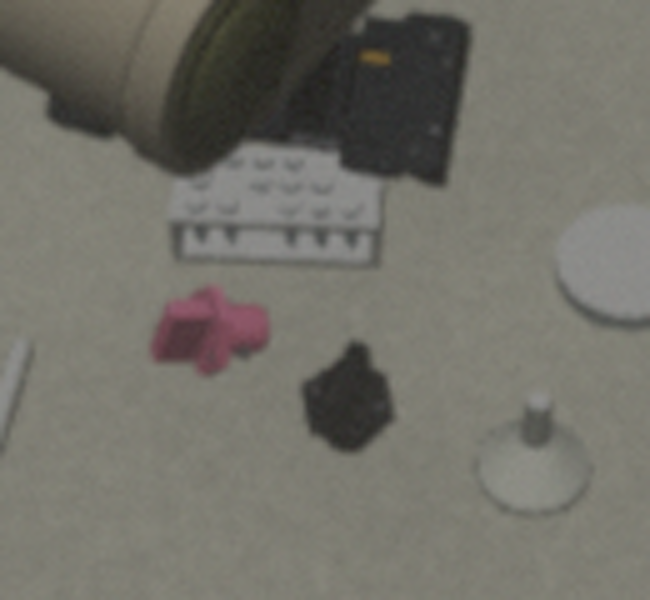

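Call:
arm_command(targets="0.088 0 0 0 -0.08 -0.135 -0.0167; 0.088 0 0 0 -0.157 -0.27 -0.0334; 0.088 0 0 0 -0.235 -0.406 -0.05; 0.088 0.005 0 0 -0.3135 -0.5421 -0.0668; 0.088 0.005 0 0 -0.3135 -0.5421 -0.0668")

```text
time_s: 12.5
tool_pos: [0.4893, -0.1687, 0.2668]
ee_rot: [3.104, -0.473, -0.006]
wrist_force: [-0.1, -0.6, 0.3]
finger_gap: 1.0
```

Call:
arm_command(targets="0.088 0 0 0 0 0 0.147; 0.088 0 0 0 0 0 0.294; 0.088 0 0 0 0 0 0.441; 0.088 0 0 0 0 0 0.588; 0.088 0 0 0 0 0 0.735; 0.088 0 0 0 0 0 0.882; 0.088 0 0 0 0 0 1.029; 0.088 0 0 0 0 0 1.176")

```text
time_s: 13.3
tool_pos: [0.4893, -0.1685, 0.2646]
ee_rot: [-2.842, -1.338, 0.01]
wrist_force: [-0.5, -0.9, -0.3]
finger_gap: 1.0
```

Call:
arm_command(targets="0.088 0 0 0 0 0 0.147; 0.088 0 0 0 0 0 0.294; 0.088 0 0 0 0 0 0.441; 0.088 0 0 0 0 0 0.588; 0.088 0 0 0 0 0 0.735; 0.088 0 0 0 0 0 0.882; 0.088 0 0 0 0 0 1.029; 0.088 0 0 0 0 0 1.176")

```text
time_s: 14.1
tool_pos: [0.4894, -0.1682, 0.2624]
ee_rot: [-1.613, -2.693, 0.011]
wrist_force: [0.5, -0.7, -0.5]
finger_gap: 1.0
```

```bash
python3 - <<'E'
from h import *
d=np.array([-.954,.297,0])
goal(frame(np.array([0,0,-1.]),d),np.array([.46,-.165,.22]))
E
```

```text
t 14.1 pos [ 0.4894 -0.1682  0.2624] R [[-0.472, 0.881, -0.006], [0.881, 0.472, -0.005], [-0.002, -0.007, -1.0]] F [ 0.51 -0.65 -0.47] T [-0.062 -0.003 -0.034] gap 1.0004778905151164 q [-0.556  0.297  1.301 -0.007  1.546 -1.048]
shift [-0.0294  0.0032 -0.0424] rot [ 0.0069 -0.0035  0.7772]
```

Call:
arm_command(targets="0.088 -0.005 0 -0.01 0 0 0.147; 0.088 -0.01 0 -0.02 0 0 0.294; 0.088 -0.015 0 -0.03 0.007 -0.0035 0.441; 0.088 -0.015 0 -0.04 0.007 -0.0035 0.588; 0.088 -0.015 0 -0.04 0.007 -0.0035 0.735; 0.088 -0.015 0 -0.04 0.007 -0.0035 0.777; 0.088 -0.015 0 -0.04 0.007 -0.0035 0.777")

```text
time_s: 14.8
tool_pos: [0.4743, -0.1679, 0.2205]
ee_rot: [-0.47, -3.101, -0.002]
wrist_force: [-0.7, 0.1, 0.9]
finger_gap: 0.997
```

```bash
python3 - <<'E'
from h import *
st();c,s=wrist();save(c,"w11.png",None,1.5);np.save("w11.npy",c["frame"])
p=proj(c,np.array([.49,-.17,.04]));u,v=map(int,p);print(p)
save(c,"w11c.png",(u-45,v-40,u+45,v+40),8)
E
```

```text
t 14.8 pos [ 0.4743 -0.1679  0.2205] R [[-0.955, 0.297, -0.005], [0.297, 0.955, 0.002], [0.005, 0.0, -1.0]] F [-0.73  0.14  0.88] T [-0.019 -0.013 -0.007] gap 0.9966791609034091 q [-5.750e-01  3.010e-01  1.419e+00 -1.000e-03  1.427e+00 -1.845e+00]
[255.7059643  178.02152022]
```

View pics/w11.png

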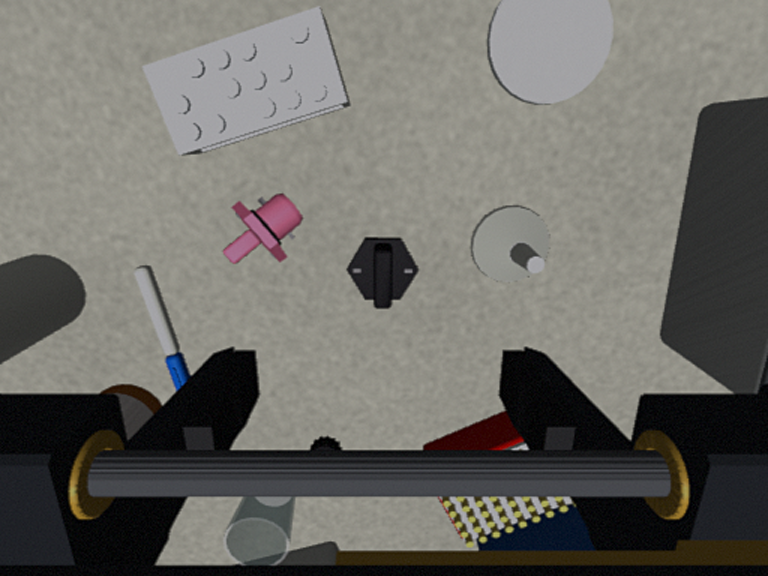

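View pics/w11c.png

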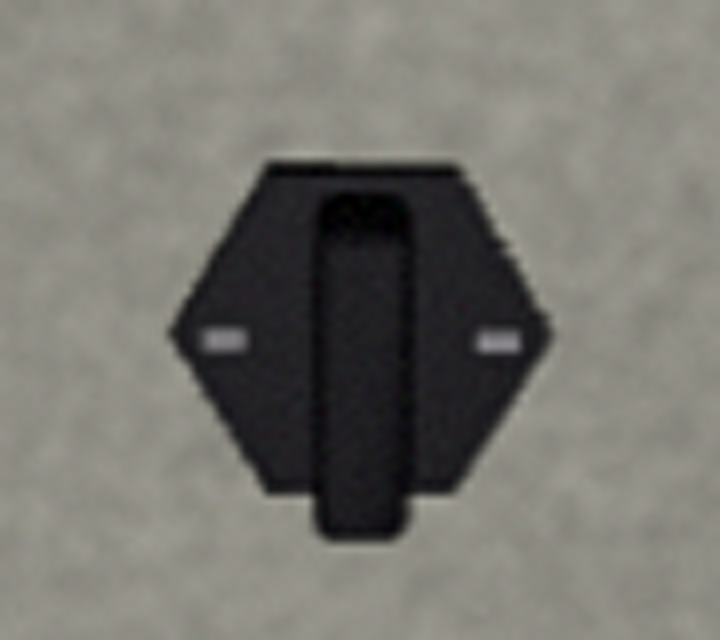

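```bash
python3 - <<'E'
from h import *
c,s=wrist()
a,b=[onz(c,210+p[0]/8-.44,138+p[1]/8-.44,.038) for p in((225,341),(498,341.7))]
d=b-a;print(a,b,np.linalg.norm(d),(a+b)/2,"yaw",np.degrees(np.arctan2(d[1],d[0])))
m=(a+b)/2;x=np.array([-d[1],d[0],0]);
goal(frame(np.array([0,0,-1.]),x),np.array([m[0],m[1],.052]))
E
```

```text
[ 0.48695434 -0.19168135  0.038     ] [ 0.49924534 -0.15261739  0.038     ] 0.04095194727296665 [ 0.49309984 -0.17214937  0.038     ] yaw 72.53444629472702
t 14.9 pos [ 0.4744 -0.168   0.2212] R [[-0.954, 0.298, -0.003], [0.298, 0.954, 0.001], [0.003, 0.0, -1.0]] F [ 0.46 -0.96 -1.61] T [-0.01  -0.017 -0.034] gap 0.9971310455828839 q [-5.760e-01  2.990e-01  1.419e+00 -1.000e-03  1.427e+00 -1.843e+00]
shift [ 0.0187 -0.0042 -0.1692] rot [-0.0013 -0.0032 -0.0019]
```

Call:
arm_command(targets="0.06 0.0187 -0.0042 -0.03 -0.0013 -0.0032 -0.002; 0.06 0.0187 -0.0042 -0.07 -0.0013 -0.0032 -0.002; 0.06 0.0187 -0.0042 -0.11 -0.0013 -0.0032 -0.002; 0.05 0.0187 -0.0042 -0.14 -0.0013 -0.0032 -0.002; 0.05 0.0187 -0.0042 -0.16 -0.0013 -0.0032 -0.002; 0.045 0.0187 -0.0042 -0.1692 -0.0013 -0.0032 -0.002; 0.04 0.0187 -0.0042 -0.1692 -0.0013 -0.0032 -0.002; 0.04 0.0187 -0.0042 -0.1692 -0.0013 -0.0032 -0.002")

```text
time_s: 15.7
tool_pos: [0.4935, -0.1724, 0.0527]
ee_rot: [0.477, 3.104, -0.001]
wrist_force: [-0.4, 0.9, 0.6]
finger_gap: 0.455
```

```bash
python3 - <<'E'
from h import *
x=np.array([-np.sin(np.radians(72.53)),np.cos(np.radians(72.53)),0])
goal(frame(np.array([0,0,-1.]),x),np.array([.4931,-.1721,.052]))
c,s=wrist();save(c,"w12.png",None,1.5)
E
```

```text
t 15.7 pos [ 0.4935 -0.1724  0.0527] R [[-0.954, 0.3, 0.001], [0.3, 0.954, -0.001], [-0.001, -0.0, -1.0]] F [-0.4   0.88  0.57] T [ 0.    -0.053  0.05 ] gap 0.45495318601311924 q [-0.563  0.522  1.613 -0.     1.006 -1.828]
shift [-0.0004  0.0003 -0.0007] rot [0.0007 0.0007 0.0002]
```

View pics/w12.png

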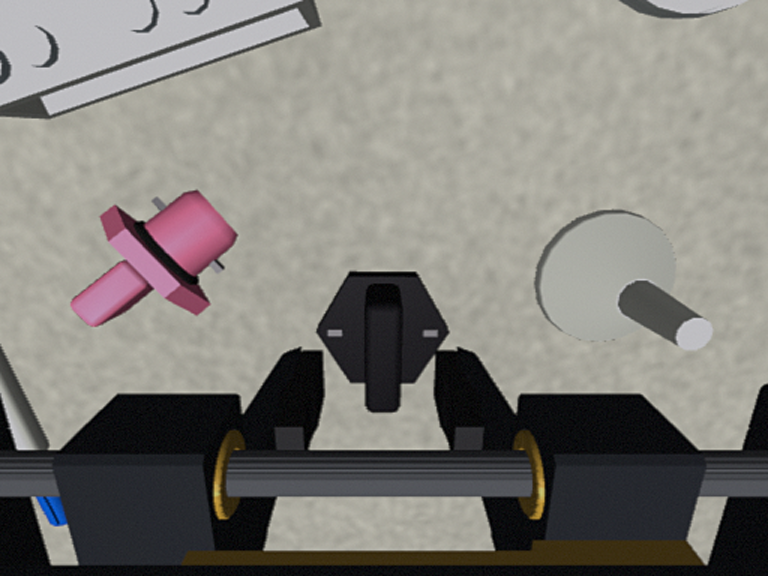

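```bash
python3 - <<'E'
from h import *
c,s=wrist();print(proj(c,np.array([*s["tool_pos"][:2],.038]))*1.5)
a,b=[onz(c,p[0]/1.5,p[1]/1.5,.038) for p in((335,333),(431,333))];print(a,b,(a+b)/2,s["tool_pos"])
E
```

```text
[381.17522364 333.7676235 ]
[ 0.48729004 -0.19144441  0.038     ] [ 0.49974368 -0.15175457  0.038     ] [ 0.49351686 -0.17159949  0.038     ] [ 0.49362792 -0.17245732  0.05294469]
```

Well centred (within about 0.8 mm). Small trim and close.

Call:
arm_command(targets="0.04 0 0.001 -0.001 0 0 0; 0.025 0 0.001 -0.001 0 0 0; 0.0 0 0.001 -0.001 0 0 0; 0.0 0 0.001 -0.001 0 0 0; 0.0 0 0.001 -0.001 0 0 0; 0.0 0 0.001 -0.001 0 0 0; 0.0 0 0.001 -0.001 0 0 0; 0.0 0 0.001 -0.001 0 0 0")

```text
time_s: 16.6
tool_pos: [0.4936, -0.1715, 0.052]
ee_rot: [0.477, 3.103, -0.001]
wrist_force: [-0.5, 0.4, 0.4]
finger_gap: 0.007
```

Call:
arm_command(targets="0 0 0 0.03 0 0 0; 0 0 0 0.08 0 0 0; 0 0 0 0.13 0 0 0; 0 0 0 0.18 0 0 0; 0 0 0 0.22 0 0 0; 0 0 0 0.22 0 0 0")

```text
time_s: 17.2
tool_pos: [0.495, -0.1722, 0.2774]
ee_rot: [0.475, 3.094, -0.008]
wrist_force: [0.1, -0.9, -0.6]
finger_gap: 0.005
```

```bash
python3 - <<'E'
from h import *
c,s=wrist();st();save(c,"w13.png",None,1.5)
F=s["tool_pos"]+[0,0,-.0142-.0372]
R=Ro.from_rotvec(s["ee_rot"]).as_matrix()
for n,v in [("mA",(0,.0204,.038)),("mB",(0,-.0204,.038))]:
    print(n,proj(c,F+R@np.array([v[0],v[1],0])+[0,0,v[2]])*1.5)
E
```

```text
t 17.25 pos [ 0.4941 -0.1717  0.2741] R [[-0.954, 0.3, 0.006], [0.3, 0.954, -0.004], [-0.007, -0.002, -1.0]] F [-0.47  0.77 -0.06] T [-0.043 -0.027 -0.017] gap 0.0050142338498530845 q [-0.561  0.296  1.27  -0.     1.569 -1.827]
mA [428.6965633  334.98701761]
mB [333.86037986 334.9156365 ]
```

View pics/w13.png

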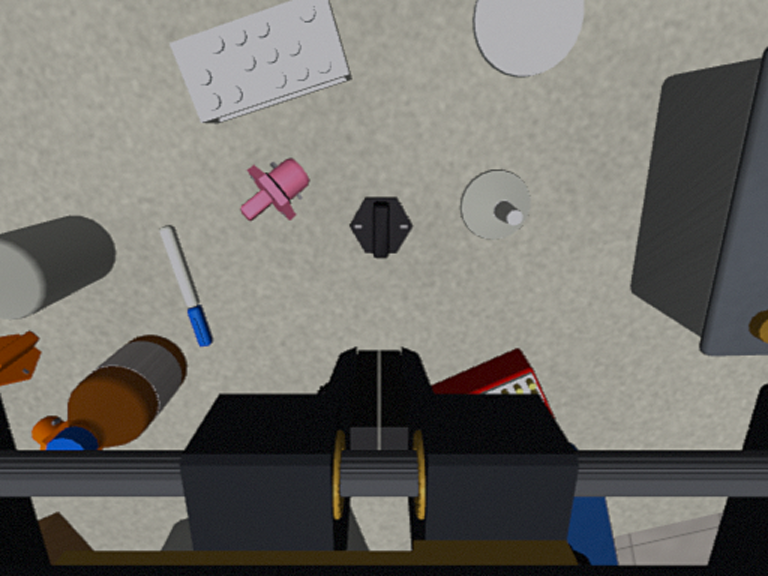

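```bash
python3 - <<'E'
from h import *
c,s=wrist();save(c,"w14c.png",(209,110,299,190),8)
a,b=[onz(c,p[0]/1.5,p[1]/1.5,.038) for p in((358,227),(404,226.5))];print(a,b,(a+b)/2,np.linalg.norm(a-b))
E
```

```text
[ 0.48485396 -0.19005811  0.038     ] [ 0.4967507  -0.15065103  0.038     ] [ 0.49080233 -0.17035457  0.038     ] 0.04116369791948212
```

View pics/w14c.png

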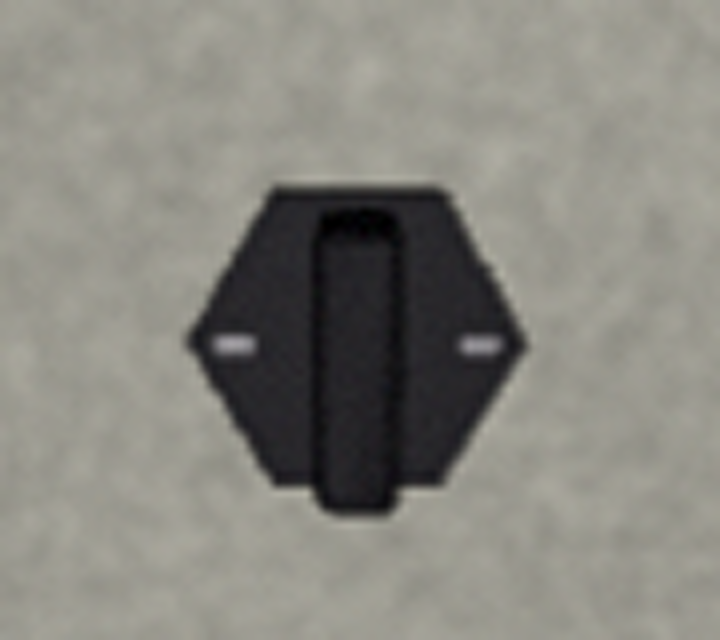

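Call:
arm_command(targets="0.06 0 0 -0.03 0.003 0.003 0; 0.06 0 0 -0.07 0.003 0.003 0; 0.06 0 0 -0.11 0.003 0.003 0; 0.06 0 0 -0.15 0.003 0.003 0; 0.06 0 0 -0.19 0.003 0.003 0; 0.06 0 0 -0.215 0.003 0.003 0; 0.05 0 0 -0.215 0.003 0.003 0; 0.05 0 0 -0.215 0.003 0.003 0")

```text
time_s: 18.1
tool_pos: [0.4932, -0.1712, 0.0567]
ee_rot: [-0.477, -3.102, -0.003]
wrist_force: [0.7, -0.9, 0.2]
finger_gap: 0.568
```

```bash
python3 - <<'E'
from h import *
s=st();c,s=wrist();save(c,"w15.png",None,1.5)
p=proj(c,np.array([.4935,-.1716,.038]))*1.5;print(p)
E
```

```text
t 18.1 pos [ 0.4932 -0.1712  0.0567] R [[-0.954, 0.3, -0.002], [0.3, 0.954, 0.002], [0.003, 0.002, -1.0]] F [ 0.71 -0.86  0.19] T [-0.017 -0.014 -0.031] gap 0.5680778680698808 q [-5.620e-01  5.160e-01  1.608e+00  1.000e-03  1.021e+00 -1.828e+00]
[380.39043573 331.27299222]
```

View pics/w15.png

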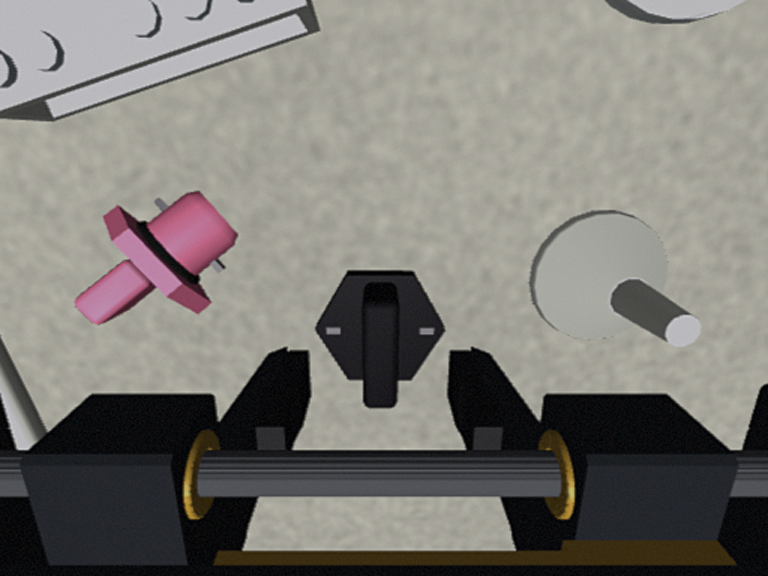

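Call:
arm_command(targets="0.05 0 0 -0.012 -0.002 -0.001 0; 0.05 0 0 -0.024 -0.002 -0.001 0; 0.045 0 0 -0.033 -0.002 -0.001 0; 0.045 0 0 -0.033 -0.002 -0.001 0; 0.045 0 0 -0.033 -0.002 -0.001 0")

```text
time_s: 18.65
tool_pos: [0.4938, -0.1716, 0.0248]
ee_rot: [0.477, 3.104, -0.001]
wrist_force: [-0.2, 0.2, -0.8]
finger_gap: 0.511
```

```bash
python3 - <<'E'
from h import *
s=st();c,s=wrist();save(c,"w16.png",None,1.5)
p=proj(c,np.array([.4935,-.1716,.038]))*1.5;print(p)
E
```

```text
t 18.65 pos [ 0.4938 -0.1716  0.0248] R [[-0.954, 0.3, 0.001], [0.3, 0.954, -0.001], [-0.001, -0.001, -1.0]] F [-0.17  0.2  -0.77] T [ 0.06   0.009 -0.017] gap 0.5109920125825895 q [-0.561  0.564  1.639 -0.     0.937 -1.826]
[381.16614438 364.0309333 ]
```

View pics/w16.png

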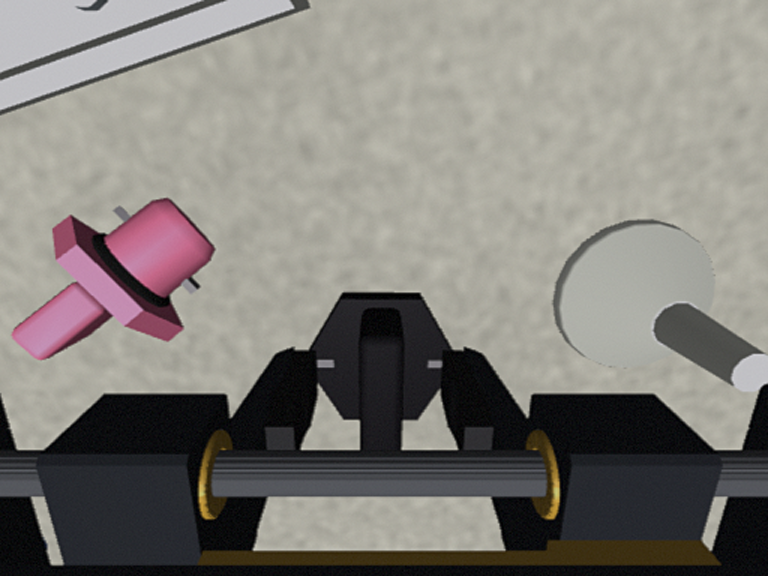

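Call:
arm_command(targets="0.03 0 0 0 0 0 0; 0.0 0 0 0 0 0 0; 0.0 0 0 0 0 0 0; 0.0 0 0 0 0 0 0; 0.0 0 0 0 0 0 0; 0.0 0 0 0 0 0 0")

```text
time_s: 19.3
tool_pos: [0.494, -0.1717, 0.025]
ee_rot: [0.477, 3.104, -0.001]
wrist_force: [0.9, 0.9, 0.9]
finger_gap: 0.155
```

Call:
arm_command(targets="0 0 0 0.04 0 0 0; 0 0 0 0.09 0 0 0; 0 0 0.02 0.14 0 0 0; 0 0.0 0.05 0.19 0 0 0; 0 -0.01 0.09 0.23 0 0 0; 0 -0.02 0.14 0.25 0 0 0; 0 -0.03 0.19 0.26 0 0 0; 0 -0.04 0.24 0.265 0 0 0")

```text
time_s: 20.1
tool_pos: [0.4582, 0.0459, 0.2874]
ee_rot: [0.478, 3.102, -0.001]
wrist_force: [1.1, -0.1, -1.8]
finger_gap: 0.159
```

Call:
arm_command(targets="0 -0.005 0.04 0 0 0 -0.03; 0 -0.01 0.068 0 0 0 -0.06; 0 -0.015 0.068 0 0 0 -0.09; 0 -0.015 0.068 0 0 0 -0.09")

```text
time_s: 20.5
tool_pos: [0.4426, 0.114, 0.2872]
ee_rot: [0.616, 3.078, -0.002]
wrist_force: [-0.4, -0.4, -1.5]
finger_gap: 0.158
```

```bash
python3 - <<'E'
from h import *
s=st();c,s=wrist();save(c,"w17.png",None,1.5);np.save("w17.npy",c["frame"]);np.savez("w17c.npz",Rw=c["Rw"],o=c["o"])
p=proj(c,np.array([.506,.136,.176]));print(p)
u,v=map(int,p);save(c,"w17c.png",(u-50,v-40,u+50,v+40),8);print(u-50,v-40)
E
```

```text
t 20.5 pos [0.4426 0.114  0.2872] R [[-0.923, 0.385, 0.002], [0.385, 0.923, -0.002], [-0.003, -0.001, -1.0]] F [-0.37 -0.36 -1.52] T [-0.011 -0.01   0.028] gap 0.1583813727572735 q [-0.007  0.17   1.403 -0.002  1.567 -1.183]
[298.17401163 228.45067645]
248 188
```

View pics/w17.png

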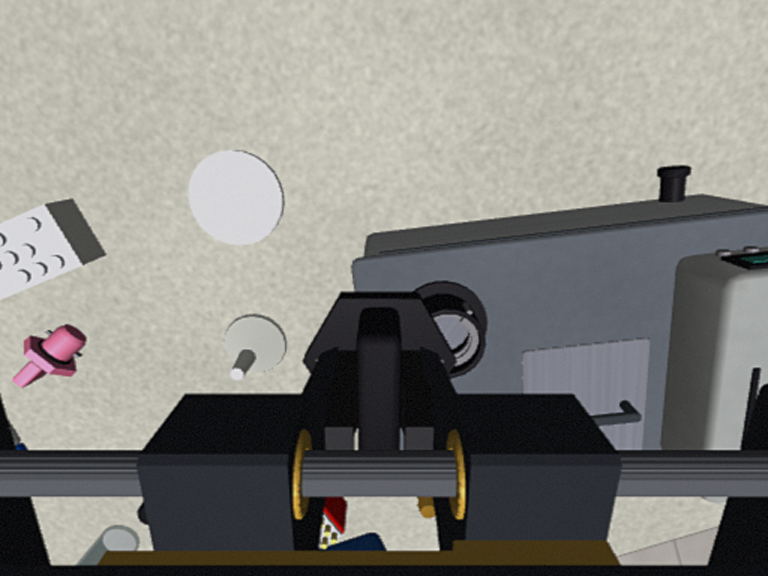

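View pics/w17c.png

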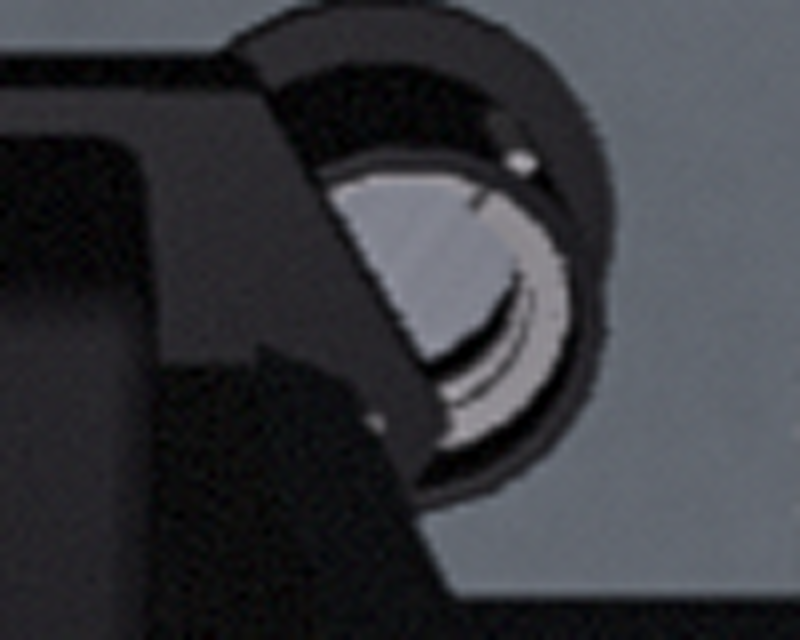

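Call:
arm_command(targets="0 -0.01 -0.03 0 0 0 0; 0 -0.015 -0.06 0 0 0 0; 0 -0.015 -0.06 0 0 0 0; 0 -0.015 -0.06 0 0 0 0")

```text
time_s: 20.95
tool_pos: [0.4283, 0.0522, 0.2872]
ee_rot: [0.621, 3.077, -0.002]
wrist_force: [-0.6, -0.5, -1.5]
finger_gap: 0.152
```

```bash
python3 - <<'E'
from h import *
s=st();c,s=wrist();np.savez("w18.npz",f=c["frame"],Rw=c["Rw"],o=c["o"])
p=proj(c,np.array([.506,.136,.176]));print(p)
u,v=map(int,p);save(c,"w18c.png",(u-40,v-40,u+40,v+40),9);print(u-40,v-40)
E
```

```text
t 20.95 pos [0.4283 0.0522 0.2872] R [[-0.922, 0.388, 0.002], [0.388, 0.922, -0.002], [-0.003, -0.001, -1.0]] F [-0.57 -0.51 -1.55] T [-0.011 -0.01  -0.005] gap 0.15202044857410713 q [-1.540e-01  1.210e-01  1.462e+00 -1.000e-03  1.556e+00 -1.326e+00]
[361.78663885 218.47801829]
321 178
```

View pics/w18c.png

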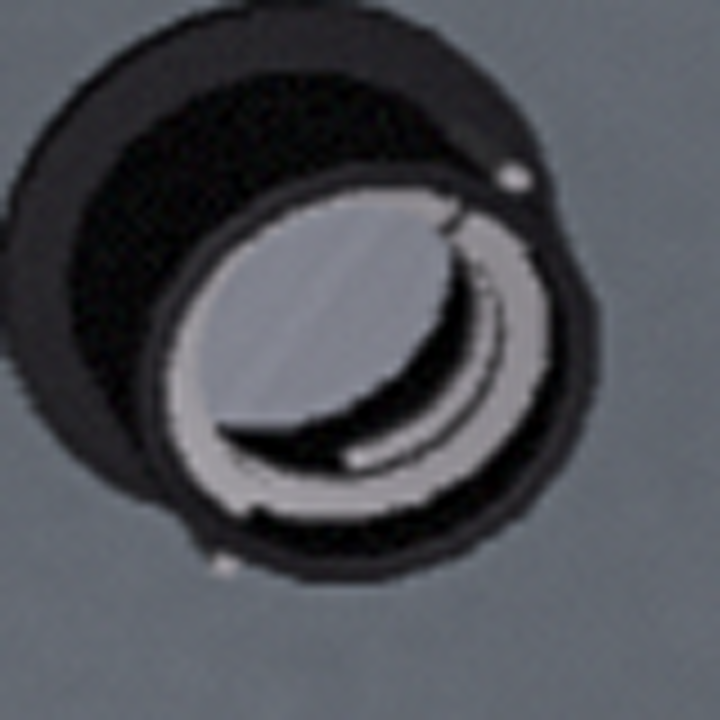

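```bash
python3 - <<'E'
from h import *
from scipy.optimize import least_squares
d=np.load("w18.npz");c=dict(camera("wrist"));c["Rw"]=d["Rw"];c["o"]=d["o"]
pts=[(350,583),(420,575),(480,550),(540,500),(580,440),(600,370),(145,420),(150,370),(168,320),(200,265),(250,215),(310,180),(370,162),(430,165),(250,560),(295,575)]
P=np.array([onz(c,321+p[0]/9-.45,178+p[1]/9-.45,.176)[:2] for p in pts])
f=lambda q:np.hypot(P[:,0]-q[0],P[:,1]-q[1])-q[2]
r=least_squares(f,[.506,.136,.026],loss="soft_l1",f_scale=.0007);print(r.x,(f(r.x)*1e3).round(1))
for z,(p,q) in ((.176,((515,178),(223,564))),(.172,((515,178),(223,564))),(.172,((455,218),(255,512)))):
    a,b=[onz(c,321+t[0]/9-.45,178+t[1]/9-.45,z) for t in(p,q)];e=a-b;print(z,(a+b)/2,np.linalg.norm(e),np.degrees(np.arctan2(e[1],e[0])))
E
```

```text
[0.5074286  0.13603108 0.02506559] [ 0.1  0.3  0.3 -0.1 -0.3 -0.4  0.4 -0.1 -0.5 -0.4 -0.1  0.2  0.6  0.2
  0.  -0.1]
0.176 [0.50660902 0.13517216 0.176     ] 0.05363767641497495 127.01409472722344
0.172 [0.50883288 0.13592901 0.172     ] 0.054415307762399175 127.0140947272235
0.172 [0.50736344 0.1349356  0.172     ] 0.040204982399735044 130.0061072254103
```

Call:
arm_command(targets="0 0.025 0.028 0 0 0 0; 0 0.05 0.056 0 0 0 0; 0 0.079 0.0835 0 0 0 0; 0 0.079 0.0835 0 0 0 0; 0 0.079 0.0835 -0.03 0 0 0; 0 0.079 0.0835 -0.06 0 0 0; 0 0.079 0.0835 -0.073 0 0 0; 0 0.079 0.0835 -0.073 0 0 0")

```text
time_s: 21.85
tool_pos: [0.5062, 0.1369, 0.2124]
ee_rot: [-0.617, -3.079, 0.004]
wrist_force: [-0.2, -0.2, -0.8]
finger_gap: 0.156
```

```bash
python3 - <<'E'
from h import *
s=st();c,s=wrist();save(c,"w19.png",None,1.5)
save(camera("scene"),"s19.png",(310,130,430,220),6);save(camera("top"),"t19.png",(115,165,215,240),6)
E
```

```text
t 21.85 pos [0.5062 0.1369 0.2124] R [[-0.923, 0.385, -0.002], [0.385, 0.923, -0.002], [0.001, -0.003, -1.0]] F [-0.21 -0.16 -0.85] T [0.011 0.041 0.015] gap 0.15562439116558877 q [ 0.039  0.343  1.38  -0.002  1.421 -1.136]
```

View pics/w19.png

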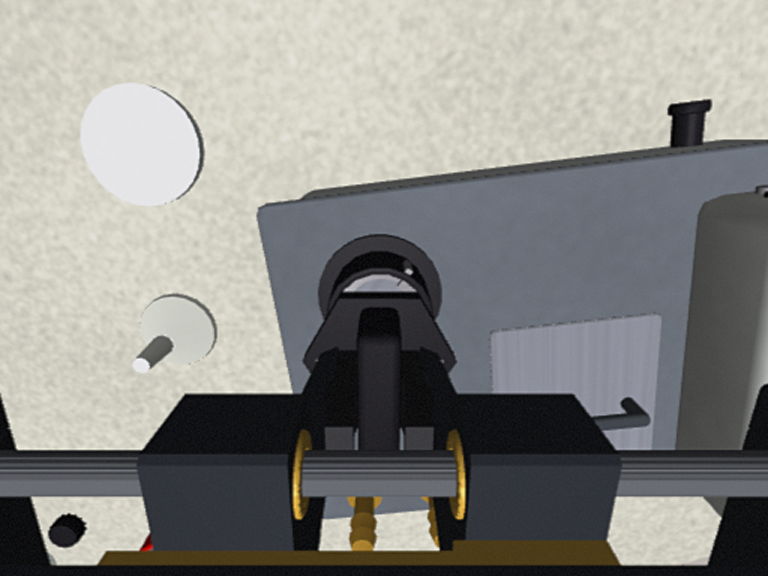

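View pics/s19.png

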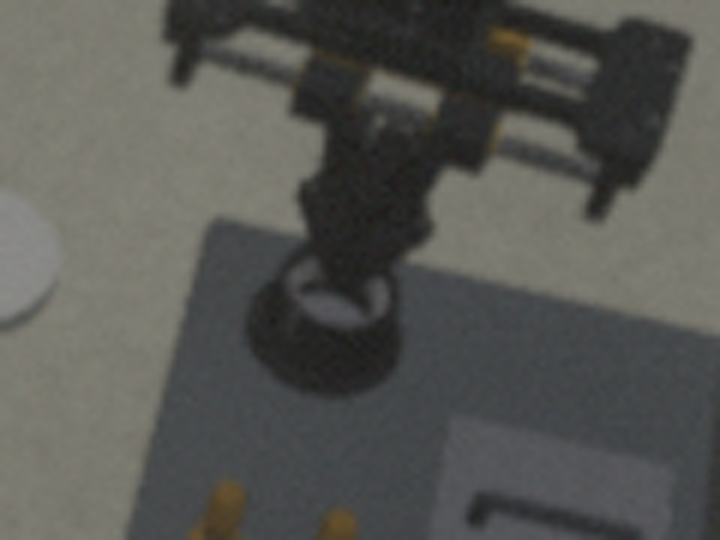

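Call:
arm_command(targets="0 0.001 -0.0011 -0.01 0.002 0.001 0; 0 0.001 -0.0011 -0.018 0.002 0.001 0; 0 0.001 -0.0011 -0.018 0.002 0.001 0; 0 0.001 -0.0011 -0.018 0.002 0.001 0")

```text
time_s: 22.4
tool_pos: [0.5086, 0.1357, 0.197]
ee_rot: [0.617, 3.078, 0.001]
wrist_force: [0.0, -0.4, -1.3]
finger_gap: 0.157
```

Call:
arm_command(targets="0 0 0 -0.004 0 0 0; 0 0 0 -0.004 0 0 0; 0 0 0 -0.004 0 0 0")

```text
time_s: 22.7
tool_pos: [0.5086, 0.1357, 0.193]
ee_rot: [0.617, 3.078, 0.001]
wrist_force: [0.3, -0.3, -1.1]
finger_gap: 0.156
```

Call:
arm_command(targets="0 0 0 -0.004 0 0 0; 0 0 0 -0.004 0 0 0; 0 0 0 -0.004 0 0 0")

```text
time_s: 23.0
tool_pos: [0.5085, 0.1357, 0.1889]
ee_rot: [0.617, 3.078, 0.001]
wrist_force: [-0.3, -0.2, -1.7]
finger_gap: 0.156
```

Call:
arm_command(targets="0 -0.0013 0 0 0 0 0; 0 -0.0013 0 -0.002 0 0 0; 0 -0.0013 0 -0.004 0 0 0; 0 -0.0013 0 -0.004 0 0 0")

```text
time_s: 23.4
tool_pos: [0.5072, 0.1357, 0.1847]
ee_rot: [0.617, 3.078, 0.001]
wrist_force: [0.0, -1.1, -1.4]
finger_gap: 0.159
```

Call:
arm_command(targets="0 0 0 -0.002 0 0 0; 0 0 0 -0.003 0 0 0; 0 0 0 -0.003 0 0 0")

```text
time_s: 23.7
tool_pos: [0.5073, 0.1357, 0.1815]
ee_rot: [0.617, 3.078, 0.001]
wrist_force: [0.7, -1.4, -2.4]
finger_gap: 0.156
```

Call:
arm_command(targets="0 0 0 -0.001 0 0 0; 0 0 0 -0.002 0 0 0; 0 0 0 -0.002 0 0 0")

```text
time_s: 24.0
tool_pos: [0.5073, 0.1357, 0.1797]
ee_rot: [0.617, 3.078, 0.001]
wrist_force: [-0.1, -1.5, 0.5]
finger_gap: 0.155
```

Call:
arm_command(targets="0 0 0 -0.001 0 0 0; 0 0 0 -0.0015 0 0 0; 0 0 0 -0.0015 0 0 0")

```text
time_s: 24.3
tool_pos: [0.5075, 0.1357, 0.1795]
ee_rot: [0.617, 3.076, 0.001]
wrist_force: [-2.7, -0.5, 10.0]
finger_gap: 0.157
```

Call:
arm_command(targets="0 0 0 -0.0006 0 0 0.087; 0 0 0 -0.0004 0 0 0.174; 0 0 0 -0.0002 0 0 0.262; 0 0 0 0 0 0 0.349; 0 0 0 0.0002 0 0 0.436; 0 0 0 0.0004 0 0 0.524; 0 0 0 0.0006 0 0 0.611; 0 0 0 0.0008 0 0 0.698")

```text
time_s: 25.1
tool_pos: [0.5079, 0.1358, 0.1812]
ee_rot: [-0.478, 3.1, 0.004]
wrist_force: [0.1, 0.7, 6.0]
finger_gap: 0.154
```

```bash
cat > a.py <<'E'
from h import *
s=st();R=Ro.from_rotvec(s["ee_rot"]).as_matrix();y=R[:,1]
print("A",127.1-np.degrees(np.arctan2(y[1],y[0])),"flange mm",(s["tool_pos"][2]+.005-.176)*1e3,"tilt",np.degrees(np.arccos(-R[2,2])))
E
python3 a.py
```

```text
t 25.1 pos [0.5079 0.1358 0.1812] R [[-0.954, -0.301, 0.005], [-0.301, 0.954, 0.003], [-0.006, 0.001, -1.0]] F [0.05 0.71 6.03] T [ 0.09   0.076 -0.108] gap 0.1544670223416382 q [ 0.034  0.368  1.436  0.003  1.332 -1.843]
A 19.57645655517024 flange mm 10.170985745561467 tilt 0.3383390065682582
```

Call:
arm_command(targets="0 -0.0005 0 0.0001 0 0 0.087; 0 -0.0005 0 0.0003 0 0 0.174; 0 -0.0005 0 0.0005 0 0 0.262; 0 -0.0005 0 0.0007 0 0 0.349; 0 -0.0005 0 0.0009 0 0 0.436")

```text
time_s: 25.6
tool_pos: [0.5075, 0.1362, 0.1822]
ee_rot: [-1.142, 2.921, 0.007]
wrist_force: [0.2, 3.0, 0.4]
finger_gap: 0.156
```

```bash
python3 a.py
```

```text
t 25.6 pos [0.5075 0.1362 0.1822] R [[-0.735, -0.678, 0.004], [-0.678, 0.735, 0.006], [-0.007, 0.002, -1.0]] F [0.24 3.02 0.4 ] T [ 0.516 -0.04   0.022] gap 0.15615236451466535 q [ 0.034  0.367  1.434  0.006  1.336 -2.284]
A -5.60910986948582 flange mm 11.169391271282414 tilt 0.3944111091363684
```

Call:
arm_command(targets="0 0 -0.0003 -0.0005 0 0 0.07; 0 0 -0.0003 -0.0005 0 0 0.14; 0 0 -0.0003 -0.0008 0 0 0.2; 0 0 -0.0003 -0.001 0 0 0.24; 0 0 -0.0003 -0.001 0 0 0.24")

```text
time_s: 26.1
tool_pos: [0.5076, 0.1363, 0.1812]
ee_rot: [-1.484, 2.763, 0.008]
wrist_force: [0.5, 1.7, -1.2]
finger_gap: 0.156
```

```bash
python3 a.py
```

```text
t 26.1 pos [0.5076 0.1363 0.1812] R [[-0.552, -0.834, 0.002], [-0.834, 0.552, 0.007], [-0.007, 0.002, -1.0]] F [ 0.49  1.67 -1.16] T [ 0.429 -0.148 -0.007] gap 0.1564215826937915 q [ 0.033  0.369  1.435  0.007  1.335 -2.525]
A -19.384892725749182 flange mm 10.150709781330814 tilt 0.43923269289185324
```

Call:
arm_command(targets="0 0 0 -0.0015 0 0 0; 0 0 0 -0.003 0 0 0; 0 0 0 -0.0045 0 0 0; 0 0 0 -0.0045 0 0 0")

```text
time_s: 26.5
tool_pos: [0.5075, 0.1363, 0.1764]
ee_rot: [-1.484, 2.763, 0.009]
wrist_force: [1.8, 1.1, -2.2]
finger_gap: 0.155
```

```bash
python3 a.py
```

```text
t 26.5 pos [0.5075 0.1363 0.1764] R [[-0.552, -0.834, 0.002], [-0.834, 0.552, 0.007], [-0.007, 0.002, -1.0]] F [ 1.78  1.15 -2.25] T [ 0.438 -0.253  0.026] gap 0.1548273692642495 q [ 0.033  0.373  1.443  0.008  1.323 -2.525]
A -19.36924848568475 flange mm 5.366762146538168 tilt 0.4429609426611225
```

Call:
arm_command(targets="0 0 0 -0.0002 0 0 -0.1; 0 0 -0.0002 -0.0005 0 0 -0.2; 0 -0.0002 -0.0003 -0.0007 0 0 -0.3; 0 -0.0002 -0.0003 -0.001 0 0 -0.4; 0 -0.0002 -0.0003 -0.0012 0 0 -0.5; 0 -0.0002 -0.0003 -0.0014 0 0 -0.6; 0 -0.0002 -0.0003 -0.0017 0 0 -0.7; 0 -0.0002 -0.0003 -0.0019 0 0 -0.8")

```text
time_s: 27.3
tool_pos: [0.5076, 0.1357, 0.1744]
ee_rot: [-0.283, 3.121, 0.004]
wrist_force: [1.7, 0.4, -1.5]
finger_gap: 0.154
```

```bash
python3 a.py
```

```text
t 27.3 pos [0.5076 0.1357 0.1744] R [[-0.984, -0.18, 0.007], [-0.18, 0.984, 0.003], [-0.008, 0.002, -1.0]] F [ 1.66  0.37 -1.49] T [ 0.034 -0.33  -0.016] gap 0.15445946073165545 q [ 0.034  0.373  1.449  0.003  1.312 -1.718]
A 26.725749798514784 flange mm 3.4252588283440746 tilt 0.4580477809626347
```

Call:
arm_command(targets="0 0 0 -0.0002 0 0.002 -0.1; 0 0 0 -0.0005 0 0.004 -0.2; 0 -0.0002 0 -0.0007 0 0.004 -0.3; 0 -0.0002 0 -0.001 0 0.004 -0.4; 0 -0.0002 0 -0.0012 0 0.004 -0.5; 0 -0.0002 0 -0.0014 0 0.004 -0.6; 0 -0.0002 0 -0.0017 0 0.004 -0.7; 0 -0.0002 0 -0.0019 0 0.004 -0.8")

```text
time_s: 28.1
tool_pos: [0.5071, 0.1354, 0.1723]
ee_rot: [0.962, 2.987, -0.002]
wrist_force: [0.3, -0.2, -1.3]
finger_gap: 0.157
```

```bash
python3 a.py
```

```text
t 28.1 pos [0.5071 0.1354 0.1723] R [[-0.812, 0.584, 0.003], [0.584, 0.812, -0.002], [-0.004, -0.0, -1.0]] F [ 0.35 -0.2  -1.34] T [-0.017  0.028  0.036] gap 0.1565808936981641 q [ 0.036  0.377  1.45  -0.003  1.312 -0.91 ]
A 72.81153516515258 flange mm 1.2915388267767114 tilt 0.20863797546417284
```

Call:
arm_command(targets="0 0 0 -0.0002 0 0 -0.1; 0 0 0 -0.0005 0 0 -0.2; 0 0 0 -0.0007 0 0 -0.3; 0 0 0 -0.001 0 0 -0.4; 0 0 0 -0.0012 0 0 -0.5; 0 0 0 -0.0014 0 0 -0.6; 0 0 0 -0.0015 0 0 -0.7; 0 0 0 -0.0015 0 0 -0.8")

```text
time_s: 28.9
tool_pos: [0.5069, 0.1348, 0.1711]
ee_rot: [2.055, 2.372, -0.006]
wrist_force: [-1.6, -2.0, 2.5]
finger_gap: 0.157
```

```bash
python3 a.py
```

```text
t 28.9 pos [0.5069 0.1348 0.1711] R [[-0.143, 0.99, -0.0], [0.99, 0.143, -0.005], [-0.005, -0.001, -1.0]] F [-1.63 -2.03  2.45] T [-0.281  0.265  0.088] gap 0.15741814607292387 q [ 0.037  0.379  1.45  -0.005  1.313 -0.105]
A 118.90555626764022 flange mm 0.05680773804653261 tilt 0.2776010555985345
```

Call:
arm_command(targets="0 0.0002 0.0003 -0.0003 0 0 -0.06; 0 0.0002 0.0003 -0.0003 0 0 -0.12; 0 0.0002 0.0003 -0.0003 0 0 -0.18; 0 0.0002 0.0003 -0.0003 0 0 -0.24; 0 0.0002 0.0003 -0.0003 0 0 -0.3; 0 0.0002 0.0003 -0.0003 0 0 -0.33; 0 0.0002 0.0003 -0.0003 0 0 -0.33")

```text
time_s: 29.6
tool_pos: [0.5069, 0.1349, 0.171]
ee_rot: [2.417, 2.003, -0.008]
wrist_force: [-2.6, -1.0, 4.3]
finger_gap: 0.156
```

```bash
python3 a.py
```

```text
t 29.6 pos [0.5069 0.1349 0.171 ] R [[0.186, 0.983, -0.002], [0.983, -0.186, -0.005], [-0.005, -0.001, -1.0]] F [-2.64 -1.01  4.28] T [-0.165  0.487  0.016] gap 0.1560930034534415 q [ 0.037  0.38   1.449 -0.005  1.315  0.225]
A 137.81215611506315 flange mm 0.021945644035487044 tilt 0.31475160053070966
```

Call:
arm_command(targets="0 0.0002 0.0002 0 0 0 -0.04; 0 0.0002 0.0002 0 0 0 -0.07; 0 0.0002 0.0002 0 0 0 -0.07")

```text
time_s: 29.9
tool_pos: [0.507, 0.1351, 0.171]
ee_rot: [2.486, 1.917, -0.008]
wrist_force: [-2.3, -0.3, 3.0]
finger_gap: 0.16
```

```bash
python3 a.py
```

```text
t 29.9 pos [0.507  0.1351 0.171 ] R [[0.254, 0.967, -0.003], [0.967, -0.254, -0.005], [-0.006, -0.002, -1.0]] F [-2.3  -0.3   3.03] T [-0.078  0.521  0.033] gap 0.15985779915899614 q [ 0.037  0.381  1.448 -0.005  1.316  0.295]
A 141.80931243407417 flange mm -0.0032556912855086217 tilt 0.3284697371107911
```

Home at A ≈ 142°. Release (modest opening) and rise.

Call:
arm_command(targets="0.02 0 0 0 0 0 0; 0.035 0 0 0 0 0 0; 0.045 0 0 0 0 0 0; 0.045 0 0 0 0 0 0; 0.045 0 0 0.02 0 0 0; 0.045 0 0 0.06 0 0 0; 0.05 0 0 0.1 0 0 0; 0.05 -0.03 0 0.12 0 0 0")

```text
time_s: 30.7
tool_pos: [0.479, 0.1348, 0.2935]
ee_rot: [2.484, 1.915, -0.002]
wrist_force: [0.3, 0.0, -0.2]
finger_gap: 0.571
```

Call:
arm_command(targets="0.05 -0.02 -0.04 0.02 0 0 0; 0.05 -0.04 -0.08 0.03 0 0 0; 0.05 -0.04 -0.08 0.03 0 0 0; 0.05 -0.04 -0.08 0.03 0 0 0")

```text
time_s: 31.1
tool_pos: [0.439, 0.0544, 0.3237]
ee_rot: [2.486, 1.913, -0.001]
wrist_force: [-0.6, 0.4, 0.0]
finger_gap: 0.566
```

```bash
python3 - <<'E'
from h import *
st();c,s=wrist();save(c,"w30.png",None,1.5);print(proj(c,np.array([.507,.1357,.184])))
a,b=camera("scene"),camera("top");save(a,"s30.png");save(a,"s30c.png",(320,150,410,215),8);save(b,"t30c.png",(115,165,215,240),7)
E
```

```text
t 31.1 pos [0.439  0.0544 0.3237] R [[0.256, 0.967, 0.003], [0.967, -0.256, -0.005], [-0.004, 0.004, -1.0]] F [-0.58  0.39  0.04] T [-0.092  0.057  0.025] gap 0.5661650324392828 q [-0.143  0.125  1.354 -0.004  1.659  0.116]
[299.36037505  72.87072401]
```

View pics/w30.png

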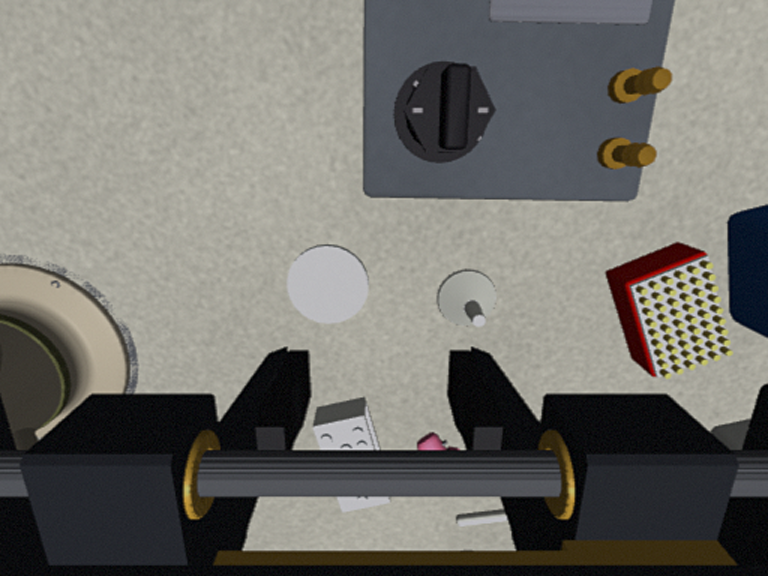

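View pics/s30c.png

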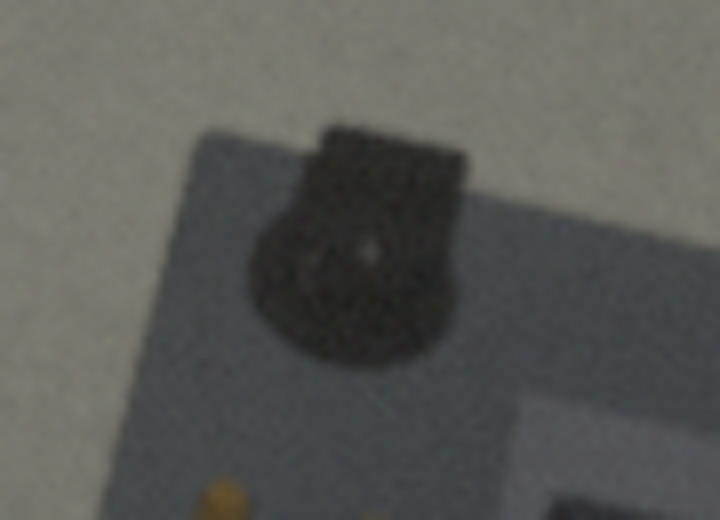

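View pics/s30.png

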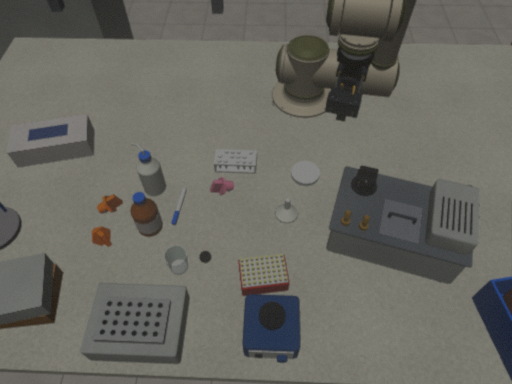

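```bash
python3 - <<'E'
from h import *
c,s=wrist()
a,b=[onz(c,p[0]/1.5,p[1]/1.5,.184) for p in((418,110.5),(483,110.5))];print((a+b)/2,np.linalg.norm(a-b))
print(s["wrist_force"])
ctrl.finish_job()
E
```

```text
[0.50737297 0.13612107 0.184     ] 0.04074544660562006
[-0.48992433 -0.45657095  0.44438353]
the job is handed in; nothing more can be done
```

The plug is screwed home in the filler neck and released, and I handed the job in at about 31 s of the 61 s allowed.

**What I did**
- I picked the lying plug up by its bar, turned it upright, stood it on the bench near (0.49, -0.17) and let go. I then took it again from above.
- I set it in the neck with its lugs resting on the thread at A ≈ 60°. Contact came at the predicted height, with the flange 8.7 mm above the rim.
- I turned it backward. The flange climbed to about 11.2 mm, and by A ≈ -19° it had come free. I lowered it to 5.4 mm.
- I then screwed it forward to A ≈ 142°. The flange reached the rim (0.0 mm by arm height). The readings I took between moves showed no contact force above about 12 N.

**Last checks**
- **Seating:** the marks on the flange, measured after release, put the plug's centre within 0.6 mm of the neck centre I had measured. Their spacing of 40.7 mm matches the earlier readings, so the height is right. The tool leaned 0.3° when I let go. I did not measure the plug's own tilt separately.
- **Bystanders:** the last scene picture shows them where they started, judged by eye.
- **Robot:** the gripper is clear and the wrist force is near zero.

**What went wrong or disagreed**
- My first grasp from above closed on air. The wrist pictures put the fingertips about 18 mm behind the TCP, not 11 mm ahead of it as stated. Going about 28 mm lower worked, and the plug had not moved.
- I felt no clear tightening torque at the end. "Home" rests on the flange height and the angle.

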